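Set the bench caliper by a stacked wooden doll

ROBOT

A 7-joint arm with a two-finger parallel gripper is mounted at the origin on the work surface. World frame = base frame: x ahead of the robot, y to its left, z up, the work surface at z = 0. Lengths are in m, angles in rad, forces in N, time in s.
With the tool pointing down it reaches from about 0.35 to 0.9 m from the base axis. Payload 19.9 kg.
Tool frame: the origin (TCP) lies midway between the tips of the shut fingers; the grasp point (between the pads) lies 19 mm behind it; z points along the fingers, y is the line along which they close (so a half turn about z gives the same grasp; the last joint's range is limited). The gripper opens to 85 mm and grips with 20 to 120 N. Pads are 22 mm wide; open, the fingers measure 114 mm over their backs; the gripper's body (76 mm by 85 mm) begins 54 mm behind the grasp point. The pads swing forward as they close: fully open they stand 13 mm farther back than shut.
Start: joints at [-1.218, 0.417, -0.01, 1.614, 0.005, 1.111, -0.053], TCP at [0.24, 0.577, 0.231] pointing down, gripper open.
Joint ranges: [-2.81, 2.81], [-0.39, 2.02], [-1.27, 1.25], [0.06, 2.57], [-1.19, 4.33], [0.19, 2], [-2.82, 2.82]. Speed limits (rad/s): [1.89, 1.89, 2.39, 2.39, 3.01, 3.01, 3.01].

INTERFACE

Orientations are given as [roll, pitch, yaw] about the fixed x, y, z axes, in that order (R = Rz(yaw) Ry(pitch) Rx(roll)).
In Python, from plant import * gives the robot as it stands.
- The arm moves only by the tool arm_command, never from a script. Its argument "series" is a list of rows, each a list of 2 entries, a list of its own where there are three numbers: the shift along the tool's x, y, z in units of 50 mm (1.0 is 50 mm), then the turn, a rotation vector about the tool's x, y, z in units of 8 degrees (1.0 is 8 degrees). In form: [[[x, y, z], [wx, wy, wz]], ...]. A call has exactly 5 rows; each row is the pose to reach, as a shift and turn from the pose commanded when the call began, along the tool's axes at that moment; what a row does not reach only later rows make up. A row lasts 1/10 s, in which the tool goes at most 50 mm and 8.59 degrees, less where a joint would pass 70% of its speed; a pose out of reach is approached as far as the arm can. A call with a gripper value outside its range is refused whole. "grip" is the finger opening in mm, from 0 to 85.4, set as the call begins (left out, the last holds). The fingers move at their own pace and stop on an object; "newtons" is the grip in N (left out, the last holds). Time passes only in rows, so rows that repeat a pose let the fingers close, or fill a call up. It gives the time, the measured TCP pose, the force, the opening and the grip force at its end, in the units of the state.
- get_obs(): the state, without advancing time (a new reading comes with each control period).
- read_camera(name): name is "scene" or "top"; returns the picture (420x560x3 uint8, red, green, blue); there is no depth.
- camera_model(name): a dict with "intrinsics" (3x3 intrinsics, pixels), "eye" and "rotation" of the camera in the world. Camera axes: x right, y down, z forward; pixel columns grow to the right and rows downward; lengths in m; the calibration is good to about 2 mm. A picture is of the moment at which its call begins. camera_model takes no time and is no camera call.
- sign_off(): hands the job in; it is judged then, once.
Trained networks look in the newest picture that a camera, given by its name, has taken for a name from the list of things; names that differ only in an ending like _2 or _b are one class to them, and where a whole thing is asked for, a point or a joint stands for the part that bears it (a point fixed in the world has none). Each returns a list of dicts, best first, with "conf" (0 to 1); they miss things now and then, are a little off and sometimes report something else, mostly with a low value. They report only what shows in the picture. A call takes as long as a camera call. They do not tell look-alikes from the thing itself.
- boxes_of(label, camera): "pixel" ([column, row] in pixels, amid what is visible of it).
- tip_of(label, camera): "pixel" ([column, row] in pixels: a listed point, or the origin of a listed thing).
The state is a dict: "time_s": time; "joint_positions": joint angles; "joint_velocities": joint speeds; "joint_efforts": joint torques, N m; "ee_pos": TCP position; "eef_rot": TCP orientation; "wrist_force": force on the tool from outside, world axes, zero at the start; "moment": the same for the moment, N m; "gripper_width": finger opening in m; "finger_force": force on a finger pad.
Only numpy, scipy, OpenCV 4.12 (cv2) and the standard library are available. Lean on these libraries where they do the work, as an engineer would, in place of code of your own. Each camera call takes 0.05 s, during which the arm holds its last target. There are 200 camera calls.

TASK

Open the bench caliper and stack all the turned discs that are there in the middle of its bed between the jaws, largest at the bottom and each fully supported by the one below, with the round doll's head on top. Then slide the jaw gently closed, without tilting it, until both jaws touch the bottom disc, and only then swing the lock lever down into its catch. Leave the stack standing straight in the closed caliper and do not disturb the other things on the bench.

Things in the scene. Friction and masses are not known exactly. Their poses are not given: they have to be found in the camera images.
- disc1: turned disc of plain pale wood, diameter 68 mm, 24 mm tall, flat on the bench, the same either way up; origin at its centre (12 mm above its underside), z along its axis; may be absent (then None)
- disc2: turned disc of plain pale wood, diameter 59 mm, 24 mm tall, flat on the bench, the same either way up; origin at its centre (12 mm above its underside), z along its axis; may be absent (then None)
- disc3: turned disc of plain pale wood, diameter 50 mm, 24 mm tall, flat on the bench, the same either way up; origin at its centre (12 mm above its underside), z along its axis; may be absent (then None)
- disc4: turned disc of plain pale wood, diameter 41 mm, 24 mm tall, flat on the bench, the same either way up; origin at its centre (12 mm above its underside), z along its axis; may be absent (then None)
- disc5: turned disc of plain pale wood, diameter 32 mm, 24 mm tall, flat on the bench, the same either way up; origin at its centre (12 mm above its underside), z along its axis; may be absent (then None)
- head: the doll's head: a barrel-round knob of plain pale wood, 34 mm tall, widest (38 mm) 18 mm above its underside, flat foot of 24 mm diameter; origin at the centre of the foot, z up; always present
- caliper: bench caliper fixed to the bench: a dark steel base 320 x 100 mm whose top (the bed) is 12 mm above the bench, with a fixed steel jaw at one end and an aluminium carriage with the sliding jaw. The parts are stacked on the bed between the jaws. Origin under the fixed jaw's face on the centre line, at bench height; x along the bed towards the sliding jaw, z up
- fixed_face (a point): point on the bed (12 mm above the bench) at the foot of the fixed jaw's face, on the centre line. x axis: along the bed, away from the fixed jaw, the direction in which the caliper opens; y across, z up. The fixed jaw is 60 mm wide (y), 28 mm high above the bed and 22 mm thick (towards -x)
- carriage (a joint): slide of the carriage along the base: the gap between the two jaw faces in m (0 jaws shut, 0.115 end stop, wide open). It stays where it is left; 2 N of friction. The carriage is 130 mm long and 70 mm wide, 14 mm high above the bed
- jaw_face: face plate of the sliding jaw, 60 mm wide, from 2 to 28 mm above the bed; origin on the bed below the plate's face, on the centre line; axes as fixed_face when the jaw is upright, the face looks to -x
- jaw (a joint): rocking (tilt) of the sliding jaw with its thumb grip on the carriage, rad, 0 upright; sprung to 0 at 4 N m/rad about an axis along y, on the bed, 35 mm behind the jaw's face. Pushing hard or high on the grip tilts it
- jaw_grip (a point): black upright thumb grip of the sliding jaw, 14 mm across (y), 22 mm along x, its centre line 70 mm behind the jaw's face; top 71 mm and foot 27 mm above the bed; this point is inside it, on its centre line, 52 mm above the bed. Pinch it across y to slide the jaw
- latch (a joint): lock lever on the carriage behind the thumb grip: 0 = lying across the carriage in its catch fork (a stop), about 1.57 = standing up, at most 2.0. It stays where it is left (0.05 N m of friction); it can be swung at any jaw position and does not block the slide
- latch_tip (a point): centre of the black knob at the lever's end (17 mm thick, 22 mm long along x), 64 mm from the hinge. Swung down it lies 26 mm above the bed on the caliper's +y side
- latch_hinge (a point): the lever's hinge, axis along the caliper's x, 115 mm behind the sliding jaw's face, 29 mm to the caliper's -y side, 26 mm above the bed
- doll: bystander: a small finished doll, 83 mm tall, 34 mm thick; origin under its base
- paint_jar: bystander: paint jar, 52 mm diameter, 60 mm tall; origin under its base
- gouge: bystander: a hand tool 220 mm long lying on the bench; origin under its middle
- offcut: bystander: wooden offcut 50 x 160 x 30 mm; origin under its middle
Not all that is in view belongs to the job. What is shaped like the disc5 but blue, orange or turquoise is not meant.

How it is judged:
On the way, in this order (a step that is already met when the one before it is completed fails the run):
1. all discs present stand on the caliper's bed, stacked largest first, the head on top (angle between the z axis of each of disc1, disc2, disc3, disc4, disc5 and the z axis of fixed_face, either way round below 0.08 rad and x of disc1 in the frame of fixed_face between 0.032 and 0.1 m and y of disc1 in the frame of fixed_face between -0.02 and 0.02 m and z of each of disc1, disc2, disc3, disc4, disc5 in the frame of fixed_face above 0.008 m and ((angle between disc1's own z axis and vertical below 1 rad and z of disc2 in the frame of disc1 above 0.018 m) or (angle between disc1's own z axis and vertical above 2 rad and z of disc2 in the frame of disc1 below -0.018 m)) and horizontal distance between disc1 and disc2 below 0.0055 m and ((angle between disc1's own z axis and vertical below 1 rad and z of disc3 in the frame of disc1 above 0.018 m) or (angle between disc1's own z axis and vertical above 2 rad and z of disc3 in the frame of disc1 below -0.018 m)) and horizontal distance between disc1 and disc3 below 0.01 m and ((angle between disc1's own z axis and vertical below 1 rad and z of disc4 in the frame of disc1 above 0.018 m) or (angle between disc1's own z axis and vertical above 2 rad and z of disc4 in the frame of disc1 below -0.018 m)) and horizontal distance between disc1 and disc4 below 0.0145 m and ((angle between disc1's own z axis and vertical below 1 rad and z of disc5 in the frame of disc1 above 0.018 m) or (angle between disc1's own z axis and vertical above 2 rad and z of disc5 in the frame of disc1 below -0.018 m)) and horizontal distance between disc1 and disc5 below 0.019 m and ((angle between disc1's own z axis and vertical below 1 rad and z of head in the frame of disc1 above 0.008 m) or (angle between disc1's own z axis and vertical above 2 rad and z of head in the frame of disc1 below -0.008 m)) and horizontal distance between head and disc1 below 0.023 m and x of disc2 in the frame of fixed_face between 0.0275 and 0.1 m and y of disc2 in the frame of fixed_face between -0.02 and 0.02 m and ((angle between disc2's own z axis and vertical below 1 rad and z of disc3 in the frame of disc2 above 0.018 m) or (angle between disc2's own z axis and vertical above 2 rad and z of disc3 in the frame of disc2 below -0.018 m)) and horizontal distance between disc2 and disc3 below 0.0055 m and ((angle between disc2's own z axis and vertical below 1 rad and z of disc4 in the frame of disc2 above 0.018 m) or (angle between disc2's own z axis and vertical above 2 rad and z of disc4 in the frame of disc2 below -0.018 m)) and horizontal distance between disc2 and disc4 below 0.01 m and ((angle between disc2's own z axis and vertical below 1 rad and z of disc5 in the frame of disc2 above 0.018 m) or (angle between disc2's own z axis and vertical above 2 rad and z of disc5 in the frame of disc2 below -0.018 m)) and horizontal distance between disc2 and disc5 below 0.0145 m and ((angle between disc2's own z axis and vertical below 1 rad and z of head in the frame of disc2 above 0.008 m) or (angle between disc2's own z axis and vertical above 2 rad and z of head in the frame of disc2 below -0.008 m)) and horizontal distance between head and disc2 below 0.0185 m and x of disc3 in the frame of fixed_face between 0.023 and 0.1 m and y of disc3 in the frame of fixed_face between -0.02 and 0.02 m and ((angle between disc3's own z axis and vertical below 1 rad and z of disc4 in the frame of disc3 above 0.018 m) or (angle between disc3's own z axis and vertical above 2 rad and z of disc4 in the frame of disc3 below -0.018 m)) and horizontal distance between disc3 and disc4 below 0.0055 m and ((angle between disc3's own z axis and vertical below 1 rad and z of disc5 in the frame of disc3 above 0.018 m) or (angle between disc3's own z axis and vertical above 2 rad and z of disc5 in the frame of disc3 below -0.018 m)) and horizontal distance between disc3 and disc5 below 0.01 m and ((angle between disc3's own z axis and vertical below 1 rad and z of head in the frame of disc3 above 0.008 m) or (angle between disc3's own z axis and vertical above 2 rad and z of head in the frame of disc3 below -0.008 m)) and horizontal distance between head and disc3 below 0.014 m and x of disc4 in the frame of fixed_face between 0.0185 and 0.1 m and y of disc4 in the frame of fixed_face between -0.02 and 0.02 m and ((angle between disc4's own z axis and vertical below 1 rad and z of disc5 in the frame of disc4 above 0.018 m) or (angle between disc4's own z axis and vertical above 2 rad and z of disc5 in the frame of disc4 below -0.018 m)) and horizontal distance between disc4 and disc5 below 0.0055 m and ((angle between disc4's own z axis and vertical below 1 rad and z of head in the frame of disc4 above 0.008 m) or (angle between disc4's own z axis and vertical above 2 rad and z of head in the frame of disc4 below -0.008 m)) and horizontal distance between head and disc4 below 0.0095 m and x of disc5 in the frame of fixed_face between 0.014 and 0.1 m and y of disc5 in the frame of fixed_face between -0.02 and 0.02 m and ((angle between disc5's own z axis and vertical below 1 rad and z of head in the frame of disc5 above 0.008 m) or (angle between disc5's own z axis and vertical above 2 rad and z of head in the frame of disc5 below -0.008 m)) and horizontal distance between head and disc5 below 0.005 m and angle between head's own z axis and vertical below 0.08 rad and linear speed of each of disc1, disc2, disc3, disc4, disc5, head below 0.01 m/s), for 0.3 s.
2. the sliding jaw touches the bottom disc, which also lies at the fixed jaw (angle between the z axis of each of disc1, disc2, disc3, disc4, disc5 and the z axis of fixed_face, either way round below 0.08 rad and x of disc1 in the frame of fixed_face between 0.032 and 0.1 m and y of disc1 in the frame of fixed_face between -0.02 and 0.02 m and z of each of disc1, disc2, disc3, disc4, disc5 in the frame of fixed_face above 0.008 m and ((angle between disc1's own z axis and vertical below 1 rad and z of disc2 in the frame of disc1 above 0.018 m) or (angle between disc1's own z axis and vertical above 2 rad and z of disc2 in the frame of disc1 below -0.018 m)) and horizontal distance between disc1 and disc2 below 0.0055 m and ((angle between disc1's own z axis and vertical below 1 rad and z of disc3 in the frame of disc1 above 0.018 m) or (angle between disc1's own z axis and vertical above 2 rad and z of disc3 in the frame of disc1 below -0.018 m)) and horizontal distance between disc1 and disc3 below 0.01 m and ((angle between disc1's own z axis and vertical below 1 rad and z of disc4 in the frame of disc1 above 0.018 m) or (angle between disc1's own z axis and vertical above 2 rad and z of disc4 in the frame of disc1 below -0.018 m)) and horizontal distance between disc1 and disc4 below 0.0145 m and ((angle between disc1's own z axis and vertical below 1 rad and z of disc5 in the frame of disc1 above 0.018 m) or (angle between disc1's own z axis and vertical above 2 rad and z of disc5 in the frame of disc1 below -0.018 m)) and horizontal distance between disc1 and disc5 below 0.019 m and ((angle between disc1's own z axis and vertical below 1 rad and z of head in the frame of disc1 above 0.008 m) or (angle between disc1's own z axis and vertical above 2 rad and z of head in the frame of disc1 below -0.008 m)) and horizontal distance between head and disc1 below 0.023 m and x of disc2 in the frame of fixed_face between 0.0275 and 0.1 m and y of disc2 in the frame of fixed_face between -0.02 and 0.02 m and ((angle between disc2's own z axis and vertical below 1 rad and z of disc3 in the frame of disc2 above 0.018 m) or (angle between disc2's own z axis and vertical above 2 rad and z of disc3 in the frame of disc2 below -0.018 m)) and horizontal distance between disc2 and disc3 below 0.0055 m and ((angle between disc2's own z axis and vertical below 1 rad and z of disc4 in the frame of disc2 above 0.018 m) or (angle between disc2's own z axis and vertical above 2 rad and z of disc4 in the frame of disc2 below -0.018 m)) and horizontal distance between disc2 and disc4 below 0.01 m and ((angle between disc2's own z axis and vertical below 1 rad and z of disc5 in the frame of disc2 above 0.018 m) or (angle between disc2's own z axis and vertical above 2 rad and z of disc5 in the frame of disc2 below -0.018 m)) and horizontal distance between disc2 and disc5 below 0.0145 m and ((angle between disc2's own z axis and vertical below 1 rad and z of head in the frame of disc2 above 0.008 m) or (angle between disc2's own z axis and vertical above 2 rad and z of head in the frame of disc2 below -0.008 m)) and horizontal distance between head and disc2 below 0.0185 m and x of disc3 in the frame of fixed_face between 0.023 and 0.1 m and y of disc3 in the frame of fixed_face between -0.02 and 0.02 m and ((angle between disc3's own z axis and vertical below 1 rad and z of disc4 in the frame of disc3 above 0.018 m) or (angle between disc3's own z axis and vertical above 2 rad and z of disc4 in the frame of disc3 below -0.018 m)) and horizontal distance between disc3 and disc4 below 0.0055 m and ((angle between disc3's own z axis and vertical below 1 rad and z of disc5 in the frame of disc3 above 0.018 m) or (angle between disc3's own z axis and vertical above 2 rad and z of disc5 in the frame of disc3 below -0.018 m)) and horizontal distance between disc3 and disc5 below 0.01 m and ((angle between disc3's own z axis and vertical below 1 rad and z of head in the frame of disc3 above 0.008 m) or (angle between disc3's own z axis and vertical above 2 rad and z of head in the frame of disc3 below -0.008 m)) and horizontal distance between head and disc3 below 0.014 m and x of disc4 in the frame of fixed_face between 0.0185 and 0.1 m and y of disc4 in the frame of fixed_face between -0.02 and 0.02 m and ((angle between disc4's own z axis and vertical below 1 rad and z of disc5 in the frame of disc4 above 0.018 m) or (angle between disc4's own z axis and vertical above 2 rad and z of disc5 in the frame of disc4 below -0.018 m)) and horizontal distance between disc4 and disc5 below 0.0055 m and ((angle between disc4's own z axis and vertical below 1 rad and z of head in the frame of disc4 above 0.008 m) or (angle between disc4's own z axis and vertical above 2 rad and z of head in the frame of disc4 below -0.008 m)) and horizontal distance between head and disc4 below 0.0095 m and x of disc5 in the frame of fixed_face between 0.014 and 0.1 m and y of disc5 in the frame of fixed_face between -0.02 and 0.02 m and ((angle between disc5's own z axis and vertical below 1 rad and z of head in the frame of disc5 above 0.008 m) or (angle between disc5's own z axis and vertical above 2 rad and z of head in the frame of disc5 below -0.008 m)) and horizontal distance between head and disc5 below 0.005 m and angle between head's own z axis and vertical below 0.08 rad and (z of disc1 in the frame of fixed_face above 0.024 m or (x of disc1 in the frame of jaw_face above -0.036 m and x of disc1 in the frame of fixed_face below 0.036 m)) and (z of disc2 in the frame of fixed_face above 0.024 m or (x of disc2 in the frame of jaw_face above -0.0315 m and x of disc2 in the frame of fixed_face below 0.0315 m)) and (z of disc3 in the frame of fixed_face above 0.024 m or (x of disc3 in the frame of jaw_face above -0.027 m and x of disc3 in the frame of fixed_face below 0.027 m)) and (z of disc4 in the frame of fixed_face above 0.024 m or (x of disc4 in the frame of jaw_face above -0.0225 m and x of disc4 in the frame of fixed_face below 0.0225 m)) and (z of disc5 in the frame of fixed_face above 0.024 m or (x of disc5 in the frame of jaw_face above -0.018 m and x of disc5 in the frame of fixed_face below 0.018 m)) and contact force between jaw_face and anything else above 0.3 N), for 0.1 s.
3. the lock lever lies in its catch (value of joint latch below 0.08 rad), for 0.2 s.
At the end, for the whole second after the job is handed in: Discs present and head form one upright stack on the bed (within 20 mm of the centre line), each larger disc below the smaller, overhang at most 1 mm; both jaws within 2 mm of the bottom disc, sliding jaw upright to 0.04 rad, lever within 0.08 rad of its catch, all at rest (all of step 1 and (z of disc1 in the frame of fixed_face above 0.024 m or (x of disc1 in the frame of jaw_face above -0.036 m and x of disc1 in the frame of fixed_face below 0.036 m)) and (z of disc2 in the frame of fixed_face above 0.024 m or (x of disc2 in the frame of jaw_face above -0.0315 m and x of disc2 in the frame of fixed_face below 0.0315 m)) and (z of disc3 in the frame of fixed_face above 0.024 m or (x of disc3 in the frame of jaw_face above -0.027 m and x of disc3 in the frame of fixed_face below 0.027 m)) and (z of disc4 in the frame of fixed_face above 0.024 m or (x of disc4 in the frame of jaw_face above -0.0225 m and x of disc4 in the frame of fixed_face below 0.0225 m)) and (z of disc5 in the frame of fixed_face above 0.024 m or (x of disc5 in the frame of jaw_face above -0.018 m and x of disc5 in the frame of fixed_face below 0.018 m)) and value of joint jaw between -0.04 and 0.04 rad and value of joint latch below 0.08 rad); the robot touches nothing.
It fails at once if a bystander (finished doll, paint jar, tool, offcut) is moved more than 30 mm (distance of any of doll, paint_jar, gouge, offcut from where it was at the start of the episode above 0.03 m).
It fails at once if the sliding jaw is tilted more than 0.15 rad (value of joint jaw above 0.15 rad or value of joint jaw below -0.15 rad).
Of disc1, disc2, disc3, disc4, disc5 only 3 to 4 are there at a start; the rules pass over those that are not, and their reading is None.
At some moment in a run one of disc3, disc4, disc5 may be knocked a few centimetres aside while the robot is not near it.
Once in a run the grip may slacken for a moment while it holds something.
It also fails if it takes over 210 s, if anything falls off the work surface, if the arm or the gripper's body presses on something with over 40 N, if the wrist force passes 120 N, or if a joint passes its speed limit or range.

## Working session

There is one attempt and no reset: what is moved stays moved. The work goes in short steps, Python scripts to look and compute and a tool call to move; the robot and the scene stay as the last step left them, time stands still between calls to the robot, and variables do not carry over. Pictures are saved under pics/ and viewed, at most 18 in all, crops included, and the job is handed in when it is done.

Besides the shell and the picture viewer there is one more tool, called as name(argument=value, ...) on one line, values as JSON. arm_command: Moves the arm, as the interface text tells. Its arguments: {"type":"object","properties":{"series":{"type":"array"},"grip":{"type":"number"},"newtons":{"type":"number"}},"required":["series"]}

```bash
ls; mkdir -p pics
python3 - <<'E'
from plant import *
import cv2
for c in("scene","top"):
    cv2.imwrite(f"pics/{c}0.png",read_camera(c)[:,:,::-1]); print(c,camera_model(c))
    for l in ["disc1","disc2","disc3","disc4","disc5","head","fixed_face","jaw_grip","latch_tip","latch_hinge","jaw_face","doll","paint_jar"]:
        print(l,[(round(d['conf'],2),[round(float(v)) for v in d['pixel']]) for d in tip_of(l,c)])
print(get_obs())
E
```

```text
pics
scene {'intrinsics': array([[491.07840731,   0.        , 276.59983563],
       [  0.        , 491.07840731, 203.42400969],
       [  0.        ,   0.        ,   1.        ]]), 'eye': array([1.10882358, 0.74526184, 1.20880784]), 'rotation': array([-2.47465224, -0.01611835,  2.50401031])}
disc1 [(0.73, [358, 258]), (0.72, [390, 290]), (0.7, [395, 265]), (0.67, [336, 282]), (0.66, [416, 303]), (0.59, [373, 307]), (0.47, [411, 279])]
disc2 [(0.73, [358, 258]), (0.72, [390, 290]), (0.7, [395, 265]), (0.67, [336, 282]), (0.66, [416, 303]), (0.59, [373, 307]), (0.47, [411, 279])]
disc3 [(0.73, [358, 258]), (0.72, [390, 290]), (0.7, [395, 265]), (0.67, [336, 282]), (0.66, [416, 303]), (0.59, [373, 307]), (0.47, [411, 279])]
disc4 [(0.73, [358, 258]), (0.72, [390, 290]), (0.7, [395, 265]), (0.67, [336, 282]), (0.66, [416, 303]), (0.59, [373, 307]), (0.47, [411, 279])]
disc5 [(0.73, [358, 258]), (0.72, [390, 290]), (0.7, [395, 265]), (0.67, [336, 282]), (0.66, [416, 303]), (0.59, [373, 307]), (0.47, [411, 279])]
head [(0.59, [302, 261])]
fixed_face [(0.96, [287, 218])]
jaw_grip [(0.65, [3
[... 1582 characters left out ...]
positions': array([-1.21851785,  0.41742092, -0.01030782,  1.61362486,  0.00468282,
        1.11073461, -0.05297154]), 'joint_velocities': array([-0.00252937,  0.00063044,  0.00010745,  0.00087987,  0.0014665 ,
       -0.00019812,  0.00081342]), 'joint_efforts': array([-4.30198929e-05, -8.64202452e+01,  6.78075794e-01, -4.35202324e+01,
        1.91796786e-02,  2.03113050e-03,  1.64052699e-05]), 'ee_pos': array([0.23977315, 0.57712985, 0.23123652]), 'eef_rot': array([-3.14143005e+00,  2.54527063e-05,  2.74784534e+00]), 'wrist_force': array([0.50278333, 0.75630315, 1.50996693]), 'moment': array([ 0.00212776,  0.00240117, -0.00861294]), 'finger_force': 0.0, 'gripper_width': 0.08545001381303813}
```

Run:
```python
import cv2
a=cv2.imread("pics/top0.png")[160:360,80:480]; b=cv2.imread("pics/scene0.png")[100:340,160:480]
cv2.imwrite("pics/top0c.png",cv2.resize(a,None,fx=2,fy=2,interpolation=cv2.INTER_CUBIC))
cv2.imwrite("pics/scene0c.png",cv2.resize(b,None,fx=2.5,fy=2.5,interpolation=cv2.INTER_CUBIC))
```

```text
(no output)
```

View pics/top0c.png

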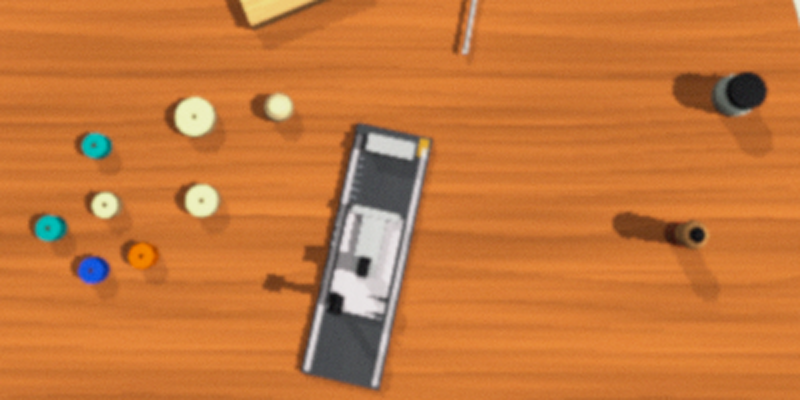

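View pics/scene0c.png

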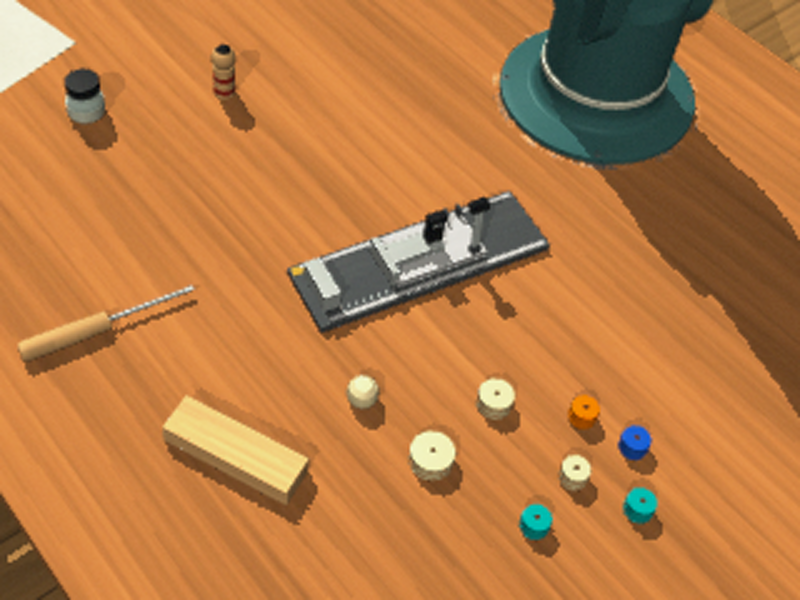

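```bash
cat > h.py <<'E'
import numpy as np, cv2
from scipy.spatial.transform import Rotation as Ro
from plant import *
def cam(c):
    m=camera_model(c); return m["intrinsics"],m["eye"],Ro.from_euler('xyz',m["rotation"]).as_matrix()
def proj(c,p):
    K,e,R=cam(c); q=(np.atleast_2d(p)-e)@R@K.T; return q[:,:2]/q[:,2:]
def ray(c,px,z):
    K,e,R=cam(c); d=R@np.linalg.solve(K,[px[0],px[1],1.]); return e+d*(z-e[2])/d[2]
def pale(c,img,amin=60):
    h=cv2.cvtColor(img,cv2.COLOR_RGB2HSV); m=cv2.inRange(h,(22,20,150),(38,110,255))
    n,_,s,ce=cv2.connectedComponentsWithStats(m); return m,[(s[i,4],s[i,2],s[i,3],ce[i]) for i in range(1,n) if s[i,4]>amin]
def rows(wps,start=None):
    """wps: world (x,y,z,yaw); prints shift/turn in tool axes from start"""
    o=get_obs(); R=Ro.from_euler('xyz',o["eef_rot"]); p=np.array(o["ee_pos"])
    if start is not None: p=np.array(start[:3]); R=Ro.from_euler('xyz',[np.pi,0,start[3]])
    for w in wps:
        T=Ro.from_euler('xyz',[np.pi,0,w[3]])
        print(np.round(R.inv().apply(np.array(w[:3])-p)/.05,3).tolist(),np.round(np.degrees((R.inv()*T).as_rotvec())/8,2).tolist()); p=np.array(w[:3]);R=T
E
python3 - <<'E'
from h import *
from scipy.optimize import least_squares
for c in("top","scene"):
    img=cv2.imread(f"pics/{c}0.png")[:,:,::-1].copy(); m,b=pale(c,img,40)
    for a,w,h,ce in b: print(c,a,w,h,ce.round(1),ray(c,ce,.024).round(4))
P=[("scene",[287,218],"f"),("scene",[335,194],"g"),("scene",[349,198],"h"),("top",[273,237],"f"),("top",[260,291],"g"),("top",[246,308],"h")]
C=[([258.5,222.5],-1),([296,230],1),([269,353.5],1),([232,346],-1)]
# corner side sign resolved by trying both handedness
def pts(x):
    c,s=np.cos(x[2]),np.sin(x[2]); T=lambda a,b,z:[x[0]+c*a-s*b,x[1]+s*a+c*b,z]
    return {"f":T(0,0,.012),"g":T(x[3]+.07,0,.064),"h":T(x[3]+.115,-.029,.038),"c":[T(x[4]+a,y*.05,.012) for a,y in((0,1),(0,-1),(.32,-1),(.32,1))]}
for sg in(1,-1):
    def r(x,full=False):
        d=pts(x); out=[proj(c,d[k])[0]-q for c,q,k in P]
        cs=d["c"] if sg==1 else [d["c"][i] for i in(1,0,3,2)]
        out+=[proj("top",p)[0]-np.array(q[0]) for p,q in zip(cs,C)]
        return np.array(out) if full else np.ravel(out)
    s=least_squares(r,[.4,.05,-1.7,.04,-.05],loss="soft_l1"); print(sg,s.cost,s.x.round(4)); print(r(s.x,True).round(1).tolist())
E
```

```text
top 901 85 33 [529.3 149.2] [ 0.7563 -0.6047  0.024 ]
top 91 17 18 [505.7 183.2] [ 0.6655 -0.5366  0.024 ]
top 298 19 19 [176.9 217.9] [0.5713 0.3084 0.024 ]
top 97 12 10 [219.5 212.6] [0.5857 0.1996 0.024 ]
top 48 26 12 [504.8 226.4] [ 0.5536 -0.5261  0.024 ]
top 204 16 16 [180.4 259.8] [0.4651 0.295  0.024 ]
top 134 13 13 [132.1 262. ] [0.4588 0.4167 0.024 ]
scene 241 41 20 [539.3  27.4] [-0.9674 -0.1075  0.024 ]
scene 3205 91 66 [141.5 114. ] [ 0.6872 -0.6004  0.024 ]
scene 74 11 11 [304.3 254.6] [0.5844 0.2018 0.024 ]
scene 129 14 12 [358.3 257.3] [0.4659 0.2988 0.024 ]
scene 219 18 16 [332.6 280.1] [0.5729 0.3117 0.024 ]
scene 86 11 11 [390.1 287. ] [0.4599 0.42   0.024 ]
1 183.84425698148476 [ 0.5334  0.0666 -3.3086  0.0761 -0.0289]
[[2.5, -0.3], [-2.4, -3.7], [0.1, -0.7], [-1.6, -3.4], [0.1, 0.7], [-0.2, -0.5], [33.9, 3.4], [-41.7, -10.7], [-38.1, -7.7], [38.7, 7.1]]Traceback (most recent call last):
  File "<stdin>", line 18, in <module>
    return func(*args, **kwargs)
    result = trf(vector_fun.fun, vector_fun.jac, x0, f0, J0, lb, ub, ftol, xtol,
                 gtol, max
[... 252 characters left out ...]
 verbose, callback=callback)
    f_new = fun(x_new)
    self._update_fun()
    ~~~~~~~~~~~~~~~~^^
    self.f = self.fun_wrapped(xp_copy(self.x))
             ~~~~~~~~~~~~~~~~^^^^^^^^^^^^^^^^^
    return np.atleast_1d(self.fun(x))
                         ~~~~~~~~^^^
    return self.f(x, *self.args, **self.kwargs)
           ~~~~~~^^^^^^^^^^^^^^^^^^^^^^^^^^^^^^
  File "<stdin>", line 16, in r
  File "h.py", line 7, in proj
    K,e,R=cam(c); q=(np.atleast_2d(p)-e)@R@K.T; return q[:,:2]/q[:,2:]
          ~~~^^^
  File "h.py", line 5, in cam
    m=camera_model(c); return m["intrinsics"],m["eye"],Ro.from_euler('xyz',m["rotation"]).as_matrix()
ValueError: time passes only in moves, steps and waits
```

```bash
sed -i 's/^def cam(c):/import functools\n@functools.cache\ndef cam(c):/' h.py
python3 - <<'E'
from h import *
from scipy.optimize import least_squares
P=[("scene",[287,218],"f"),("scene",[335,194],"g"),("scene",[349,198],"h"),("top",[273,237],"f"),("top",[260,291],"g"),("top",[246,308],"h")]
C=[[258.5,222.5],[296,230],[269,353.5],[232,346]]
def pts(x):
    c,s=np.cos(x[2]),np.sin(x[2]); T=lambda a,b,z:[x[0]+c*a-s*b,x[1]+s*a+c*b,z]
    return {"f":T(0,0,.012),"g":T(x[3]+.07,0,.064),"h":T(x[3]+.115,-.029,.038),"c":[T(x[4]+a,y*.05,.012) for a,y in((0,-1),(0,1),(.32,1),(.32,-1))]}
def r(x,full=False):
    d=pts(x); out=[proj(c,d[k])[0]-q for c,q,k in P]+[proj("top",p)[0]-np.array(q) for p,q in zip(d["c"],C)]
    return np.array(out) if full else np.ravel(out)
s=least_squares(r,[.53,.06,-2.95,.076,-.03],loss="soft_l1"); print(s.cost,s.x.round(4)); print(r(s.x,True).round(1).tolist())
print("head",ray("scene",[302,261],0).round(4),ray("top",[219,214],0).round(4))
print("head top", ray("scene",[304.3,254.6],.032).round(4),ray("top",[219.5,212.6],.032).round(4))
o=get_obs(); print(o["ee_pos"].round(4),o["time_s"])
a=cv2.imread("pics/top0.png"); t=a[130:250,440:560]; cv2.imwrite("pics/tr.png",cv2.resize(t,None,fx=4,fy=4))
d=a[200:300,90:240]; d=cv2.resize(d,None,fx=4,fy=4,interpolation=cv2.INTER_CUBIC); cv2.imwrite("pics/discs.png",np.vstack([d,cv2.resize(t,(600,600))[:200]]))
E
```

```text
16.06896822756388 [ 0.5285  0.0598 -3.3475  0.0736 -0.0288]
[[2.4, -2.5], [-2.4, -4.2], [0.1, -0.7], [1.0, -1.5], [0.8, 1.2], [-0.2, -0.5], [-1.1, -1.9], [-0.7, -1.4], [-0.2, 1.6], [-2.7, 0.2]]
head [0.5927 0.2038 0.    ] [0.5853 0.2045 0.    ]
head top [0.588  0.2054 0.032 ] [0.5845 0.1983 0.032 ]
[0.2398 0.5771 0.2312] 1.4
```

View pics/discs.png

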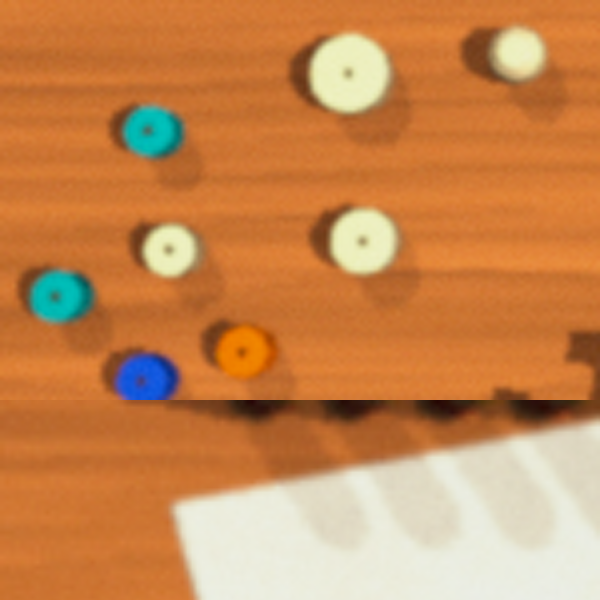

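Run:
```python
from h import *
A=[.389,.089,.16,2.936]
rows([A,[.389,.089,.047,2.936]])
```

```text
[-6.502, -7.87, 1.426] [-0.0, 0.0, -1.35]
[0.0, -0.0, 2.26] [0.0, 0.0, 0.0]
```

arm_command(series=[[[-0.54,-0.66,0.12],[0,0,0]],[[-1.08,-1.31,0.24],[0,0,0]],[[-1.62,-1.97,0.36],[0,0,0]],[[-2.17,-2.62,0.47],[0,0,0]],[[-2.7,-3.28,0.6],[0,0,0]]], grip=60, newtons=20)

```text
time_s: 1.9
ee_pos: [0.3019, 0.3723, 0.2013]
eef_rot: [3.141, 0.0, 2.748]
wrist_force: [1.4, 1.1, 0.2]
gripper_width: 0.0602
finger_force: 0.0
```

arm_command(series=[[[-0.54,-0.66,0.12],[0,0,0]],[[-1.08,-1.31,0.24],[0,0,0]],[[-1.62,-1.97,0.36],[0,0,0]],[[-2.17,-2.62,0.47],[0,0,0]],[[-2.7,-3.28,0.6],[0,0,0]]])

```text
time_s: 2.4
ee_pos: [0.3637, 0.1691, 0.1714]
eef_rot: [3.141, 0.001, 2.748]
wrist_force: [1.9, 0.6, -0.7]
gripper_width: 0.0599
finger_force: 0.0
```

arm_command(series=[[[-0.4,-0.5,0.08],[0,0,-0.45]],[[-0.8,-1,0.16],[0,0,-0.9]],[[-1.1,-1.31,0.23],[0,0,-1.35]],[[-1.1,-1.31,0.23],[0,0,-1.35]],[[-1.1,-1.31,0.23],[0,0,-1.35]]])

```text
time_s: 2.9
ee_pos: [0.389, 0.0891, 0.1599]
eef_rot: [-3.142, 0.0, 2.935]
wrist_force: [-0.1, 0.9, 0.2]
gripper_width: 0.0602
finger_force: 0.0
```

Run:
```python
from h import *
o=get_obs();print(o["ee_pos"].round(4),o["eef_rot"].round(4),o["time_s"])
for c in("scene","top"):
    cv2.imwrite(f"pics/{c}1.png",read_camera(c)[:,:,::-1])
    print(c,[[(k,d['pixel'],round(d['conf'],2)) for d in tip_of(k,c)] for k in("jaw_grip","latch_tip","latch_hinge","fixed_face")])
rows([[.389,.089,.047,2.936]])
a=cv2.imread("pics/scene1.png")[130:280,240:440]; cv2.imwrite("pics/s1c.png",cv2.resize(a,None,fx=4,fy=4,interpolation=cv2.INTER_CUBIC))
```

```text
[0.389  0.0891 0.1599] [-3.1416  0.      2.9346] 2.9
scene [[('jaw_grip', [333.7, 187.9], 0.83)], [('latch_tip', [353.0, 183.2], 0.46)], [('latch_hinge', [349.1, 201.2], 0.96)], [('fixed_face', [289.1, 217.0], 0.57)]]
top [[], [], [], [('fixed_face', [272.2, 237.1], 0.92)]]
[-0.002, -0.005, 2.257] [-0.0, 0.0, 0.0]
```

View pics/s1c.png

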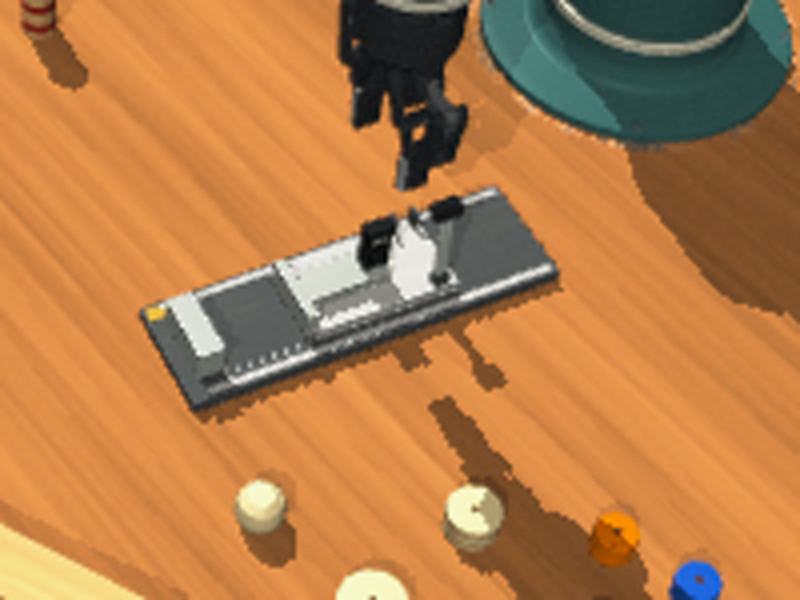

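arm_command(series=[[[0,0,0.6],[0,0,0]],[[0,0,1.2],[0,0,0]],[[0,0,1.7],[0,0,0]],[[0,0,2.1],[0,0,0]],[[0,0,2.24],[0,0,0]]])

```text
time_s: 3.9
ee_pos: [0.3881, 0.0888, 0.0463]
eef_rot: [-3.14, -0.002, 2.936]
wrist_force: [-0.2, -1.1, 0.4]
gripper_width: 0.0601
finger_force: 0.0
```

arm_command(series=[[[0,0,0],[0,0,0]],[[0,0,0],[0,0,0]],[[0,0,0],[0,0,0]],[[0,0,0],[0,0,0]],[[0,0,0],[0,0,0]]], grip=0)

```text
time_s: 4.4
ee_pos: [0.3888, 0.088, 0.0484]
eef_rot: [-3.141, 0.0, 2.935]
wrist_force: [-3.4, -11.7, 6.1]
gripper_width: 0.0138
finger_force: 22.1
```

arm_command(series=[[[0.05,-0.03,0],[0,0,0]],[[0.15,-0.03,0],[0,0,0]],[[0.27,-0.03,0],[0,0,0]],[[0.4,-0.03,0],[0,0,0]],[[0.5,-0.03,0],[0,0,0]]])

```text
time_s: 4.9
ee_pos: [0.3639, 0.093, 0.0482]
eef_rot: [3.141, 0.001, 2.937]
wrist_force: [2.3, -2.1, 7.0]
gripper_width: 0.0137
finger_force: 22.7
```

arm_command(series=[[[0.05,0,0],[0,0,0]],[[0.1,0,0],[0,0,0]],[[0.1,0,0],[0,0,0]],[[0.1,0,0],[0,0,0]],[[0.1,0,0],[0,0,0]]])

```text
time_s: 5.4
ee_pos: [0.3589, 0.0941, 0.0482]
eef_rot: [3.141, 0.0, 2.937]
wrist_force: [-1.7, 0.1, 11.6]
gripper_width: 0.0134
finger_force: 23.4
```

arm_command(series=[[[0,0,0],[0,0,0]],[[0,0,0],[0,0,0]],[[0,0,-0.4],[0,0,0]],[[0,0,-1],[0,0,0]],[[0,0,-2],[0,0,0]]], grip=60)

```text
time_s: 5.9
ee_pos: [0.3576, 0.0931, 0.1474]
eef_rot: [-3.138, -0.003, 2.936]
wrist_force: [0.5, 1.7, 0.7]
gripper_width: 0.06
finger_force: 0.0
```

Run:
```python
from h import *
o=get_obs();print(o["ee_pos"].round(4),o["eef_rot"].round(4),o["time_s"])
for c in("scene","top"):
    img=read_camera(c);cv2.imwrite(f"pics/{c}2.png",img[:,:,::-1]); m,b=pale(c,img,40)
    for a,w,h,ce in b:
        p=ray(c,ce,.024)
        if p[1]>.1: print(c,a,w,h,p.round(4))
    print(c,[[(k,d['pixel'],round(d['conf'],2)) for d in tip_of(k,c)] for k in("jaw_grip","latch_tip","latch_hinge","fixed_face")])
rows([[.5721,.310,.12,2.936]])
```

```text
[0.3576 0.0931 0.1474] [-3.1382 -0.0034  2.9365] 5.9
scene 81 12 13 [0.5856 0.203  0.024 ]
scene 128 14 12 [0.4658 0.2987 0.024 ]
scene 90 46 25 [0.747  0.1895 0.024 ]
scene 224 18 16 [0.573  0.3119 0.024 ]
scene 58 27 15 [0.7259 0.2035 0.024 ]
scene [[('jaw_grip', [341.2, 186.0], 0.92)], [('latch_tip', [359.7, 179.7], 0.64)], [('latch_hinge', [360.5, 193.5], 0.89)], [('fixed_face', [289.0, 218.1], 0.75)]]
top 298 19 19 [0.5713 0.3084 0.024 ]
top 99 12 10 [0.5856 0.1997 0.024 ]
top 205 16 16 [0.465 0.295 0.024]
top [[], [], [], [('fixed_face', [274.7, 237.9], 0.86)]]
[-3.293, 5.111, 0.528] [-0.01, -0.01, 0.0]
```

arm_command(series=[[[-0.48,0.74,0.07],[0,0,0]],[[-0.96,1.48,0.14],[0,0,0]],[[-1.44,2.22,0.21],[0,0,0]],[[-1.92,2.96,0.28],[0,0,0]],[[-2.4,3.7,0.35],[0,0,0]]], grip=72)

```text
time_s: 6.9
ee_pos: [0.5153, 0.2515, 0.129]
eef_rot: [-3.14, -0.001, 2.936]
wrist_force: [0.5, -0.7, 0.3]
gripper_width: 0.0719
finger_force: 0.0
```

arm_command(series=[[[-0.45,0.7,0.08],[0,0,0]],[[-0.89,1.41,0.18],[0,0,0]],[[-0.89,1.41,0.18],[0,0,0]],[[-0.89,1.41,0.18],[0,0,0]],[[-0.89,1.41,0.18],[0,0,0]]])

```text
time_s: 7.4
ee_pos: [0.5719, 0.3093, 0.1207]
eef_rot: [-3.14, -0.001, 2.935]
wrist_force: [0.1, -0.3, 0.0]
gripper_width: 0.072
finger_force: 0.0
```

Run:
```python
from h import *
rows([[.5721,.310,.12,2.936],[.5721,.310,.005,2.936]])
```

```text
[-0.001, 0.015, 0.014] [-0.01, -0.01, -0.0]
[0.0, -0.0, 2.3] [0.0, 0.0, 0.0]
```

arm_command(series=[[[0,0.01,0.7],[0,0,0]],[[0,0.01,1.4],[0,0,0]],[[0,0.01,2],[0,0,0]],[[0,0.01,2.3],[0,0,0]],[[0,0.01,2.3],[0,0,0]]])

```text
time_s: 7.9
ee_pos: [0.5715, 0.3098, 0.005]
eef_rot: [-3.14, -0.002, 2.936]
wrist_force: [-0.9, -0.4, -0.1]
gripper_width: 0.072
finger_force: 0.0
```

arm_command(series=[[[0,0,0],[0,0,0]],[[0,0,0],[0,0,0]],[[0,0,0],[0,0,0]],[[0,0,0],[0,0,0]],[[0,0,0],[0,0,0]]], grip=40, newtons=30)

```text
time_s: 8.4
ee_pos: [0.5734, 0.3111, 0.0084]
eef_rot: [3.14, 0.002, 2.936]
wrist_force: [-1.3, -0.5, 6.4]
gripper_width: 0.0489
finger_force: 30.4
```

arm_command(series=[[[0,0,-0.3],[0,0,0]],[[0,0,-0.7],[0,0,0]],[[0,0,-1.3],[0,0,0]],[[0,0,-1.8],[0,0,0]],[[0,0,-2.0],[0,0,0]]])

```text
time_s: 8.9
ee_pos: [0.5738, 0.3115, 0.1108]
eef_rot: [3.138, 0.004, 2.936]
wrist_force: [1.0, 0.5, 0.4]
gripper_width: 0.0487
finger_force: 31.2
```

Run:
```python
from h import *
o=get_obs();print(o["ee_pos"].round(4),o["gripper_width"])
for c in("scene","top"):
    img=read_camera(c);cv2.imwrite(f"pics/{c}3.png",img[:,:,::-1]); m,b=pale(c,img,25)
    for a,w,h,ce in b:
        p=ray(c,ce,.024)
        if p[1]>.1: print(c,a,w,h,ce.round(1),p.round(4))
ux=np.array([np.cos(2.936),np.sin(2.936)]); f=np.array([.5285,.0598])
for x in(.034,): print("target",f+x*ux); t=f+x*ux; rows([[*t,.09,2.936],[*t,.02,2.936]])
a=cv2.imread("pics/scene3.png")[160:310,240:440]; cv2.imwrite("pics/s3c.png",cv2.resize(a,None,fx=4,fy=4,interpolation=cv2.INTER_CUBIC))
```

```text
[0.5738 0.3115 0.1108] 0.048724805330188026
scene 74 11 12 [304.1 254.7] [0.585  0.2017 0.024 ]
scene 102 14 12 [359.1 256.6] [0.4626 0.2986 0.024 ]
scene 69 11 12 [332.1 263.2] [0.5391 0.2699 0.024 ]
scene 70 38 20 [258.5 283. ] [0.7422 0.1996 0.024 ]
scene 33 18 10 [264.1 280.7] [0.7258 0.2027 0.024 ]
scene 86 11 11 [390.1 286.9] [0.4596 0.4199 0.024 ]
top 78 16 37 [134.9 167.1] [0.7044 0.4236 0.024 ]
top 47 25 12 [212.8 154.9] [0.7381 0.2213 0.024 ]
top 101 12 11 [219.5 212.6] [0.5855 0.1995 0.024 ]
top 51 12 7 [165.8 219.1] [0.5682 0.3366 0.024 ]
top 195 16 16 [180.1 259.8] [0.4649 0.2958 0.024 ]
top 461 95 31 [114.6 291.7] [0.385  0.4562 0.024 ]
top 116 41 8 [111.8 416. ] [0.093  0.4443 0.024 ]
top 29 14 7 [134.2 415.2] [0.0953 0.3907 0.024 ]
target [0.49521603 0.06674101]
[0.535, -5.109, 0.363] [0.02, 0.02, 0.0]
[0.0, -0.0, 1.4] [0.0, 0.0, 0.0]
```

View pics/s3c.png

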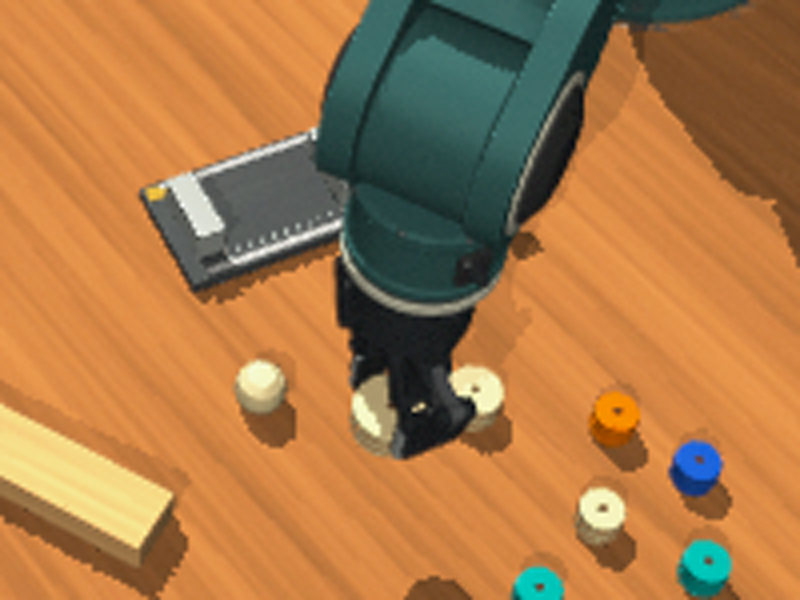

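arm_command(series=[[[0.08,-0.8,0],[0.02,0.02,0]],[[0.17,-1.6,0],[0.02,0.02,0]],[[0.25,-2.4,0],[0.02,0.02,0]],[[0.33,-3.2,0],[0.02,0.02,0]],[[0.42,-4,0],[0.02,0.02,0]]])

```text
time_s: 9.5
ee_pos: [0.51, 0.1177, 0.1056]
eef_rot: [-3.138, -0.004, 2.936]
wrist_force: [0.7, 0.4, -1.1]
gripper_width: 0.0484
finger_force: 31.2
```

arm_command(series=[[[0.06,-0.6,0.1],[0,0,0]],[[0.12,-1.11,0.36],[0,0,0]],[[0.12,-1.11,0.8],[0,0,0]],[[0.12,-1.11,0.8],[0,0,0]],[[0.12,-1.11,0.8],[0,0,0]]])

```text
time_s: 10.0
ee_pos: [0.4936, 0.0663, 0.0663]
eef_rot: [-3.138, -0.004, 2.937]
wrist_force: [1.2, 0.8, -0.3]
gripper_width: 0.0487
finger_force: 31.3
```

Run:
```python
from h import *
o=get_obs();print(o["ee_pos"].round(4),o["eef_rot"].round(4),o["gripper_width"])
rows([[.4952,.0667,.022,2.936]])
c="scene"; img=read_camera(c);cv2.imwrite(f"pics/{c}4.png",img[:,:,::-1])
a=img[160:290,220:390,::-1]; cv2.imwrite("pics/s4c.png",cv2.resize(a,None,fx=4,fy=4,interpolation=cv2.INTER_CUBIC))
```

```text
[0.4936 0.0663 0.0663] [-3.1382 -0.0039  2.9366] 0.04870648828129817
[-0.033, 0.017, 0.886] [-0.02, -0.03, 0.0]
```

View pics/s4c.png

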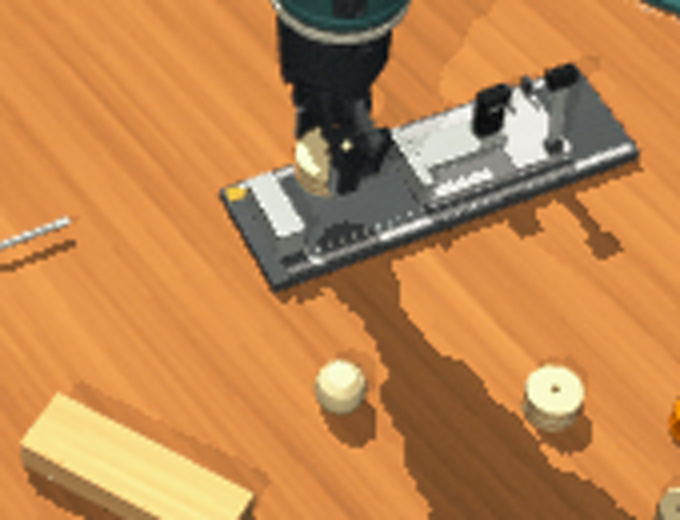

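arm_command(series=[[[-0.03,0.01,0.3],[-0.02,-0.02,0]],[[-0.03,0.01,0.55],[-0.02,-0.02,0]],[[-0.03,0.01,0.7],[-0.02,-0.02,0]],[[-0.03,0.01,0.8],[-0.02,-0.02,0]],[[-0.03,0.01,0.85],[-0.02,-0.02,0]]])

```text
time_s: 10.55
ee_pos: [0.4952, 0.0662, 0.0237]
eef_rot: [-3.141, -0.0, 2.936]
wrist_force: [0.6, -0.5, -0.0]
gripper_width: 0.0488
finger_force: 31.3
```

arm_command(series=[[[0,0,0.01],[0,0,0]],[[0,0,0.02],[0,0,0]],[[0,0,0.03],[0,0,0]],[[0,0,0.04],[0,0,0]],[[0,0,0.04],[0,0,0]]])

```text
time_s: 11.05
ee_pos: [0.4953, 0.0662, 0.0221]
eef_rot: [-3.142, 0.0, 2.936]
wrist_force: [0.6, -0.0, -0.7]
gripper_width: 0.0483
finger_force: 31.3
```

arm_command(series=[[[-0.03,0,0.01],[0,0,0]],[[-0.06,0,0.01],[0,0,0]],[[-0.08,0,0.01],[0,0,0]],[[-0.1,0,0.01],[0,0,0]],[[-0.12,0,0.01],[0,0,0]]])

```text
time_s: 11.55
ee_pos: [0.4994, 0.0653, 0.0211]
eef_rot: [-3.141, -0.004, 2.937]
wrist_force: [-14.6, 4.4, 7.9]
gripper_width: 0.0487
finger_force: 31.7
```

arm_command(series=[[[-0.01,0,0],[0,0,0]],[[-0.02,0,0],[0,0,0]],[[-0.03,0,0],[0,0,0]],[[-0.04,0,0],[0,0,0]],[[-0.04,0,0],[0,0,0]]])

```text
time_s: 12.05
ee_pos: [0.4994, 0.0652, 0.0207]
eef_rot: [-3.14, -0.008, 2.937]
wrist_force: [-21.9, 5.0, 14.5]
gripper_width: 0.0486
finger_force: 32.3
```

arm_command(series=[[[0.04,0,0],[0,0,0]],[[0.08,0,0],[0,0,0]],[[0.09,0,0],[0,0,0]],[[0.09,0,0.01],[0,0,0]],[[0.09,0,0.02],[0,0,0]]])

```text
time_s: 12.55
ee_pos: [0.499, 0.0654, 0.0205]
eef_rot: [3.142, 0.0, 2.936]
wrist_force: [0.5, -0.1, -1.1]
gripper_width: 0.0487
finger_force: 31.2
```

arm_command(series=[[[0,0,0],[0,0,0]],[[0,0,0],[0,0,0]],[[0,0,0],[0,0,0]],[[0,0,0],[0,0,0]],[[0,0,0],[0,0,0]]])

```text
time_s: 13.05
ee_pos: [0.4987, 0.0654, 0.0205]
eef_rot: [-3.142, 0.0, 2.936]
wrist_force: [-0.5, -1.0, -0.0]
gripper_width: 0.0487
finger_force: 31.2
```

arm_command(series=[[[0,0,0.01],[0,0,0]],[[0,0,0.02],[0,0,0]],[[0,0,0.03],[0,0,0]],[[0,0,0.03],[0,0,0]],[[0,0,0.03],[0,0,0]]])

```text
time_s: 13.55
ee_pos: [0.4988, 0.0655, 0.0201]
eef_rot: [3.141, 0.0, 2.936]
wrist_force: [-9.5, -1.6, 33.2]
gripper_width: 0.0487
finger_force: 34.1
```

arm_command(series=[[[0,0,0],[0,0,0]],[[0,0,0],[0,0,0]],[[0,0,0],[0,0,0]],[[0,0,0],[0,0,0]],[[0,0,0],[0,0,0]]], grip=72)

```text
time_s: 14.05
ee_pos: [0.4987, 0.0654, 0.0189]
eef_rot: [-3.141, -0.0, 2.936]
wrist_force: [0.4, 0.8, 0.5]
gripper_width: 0.072
finger_force: 0.0
```

arm_command(series=[[[0,0,-0.2],[0,0,0]],[[0,0,-0.7],[0,0,0]],[[0,0,-1.2],[0,0,0]],[[0,0,-1.7],[0,0,0]],[[0,0,-2],[0,0,0]]])

```text
time_s: 14.55
ee_pos: [0.4992, 0.0655, 0.1214]
eef_rot: [3.141, 0.002, 2.936]
wrist_force: [-0.2, 0.5, 0.5]
gripper_width: 0.0722
finger_force: 0.0
```

Run:
```python
from h import *
o=get_obs();print(o["ee_pos"].round(4),o["eef_rot"].round(4),o["gripper_width"])
for c in("scene","top"):
    img=read_camera(c);cv2.imwrite(f"pics/{c}5.png",img[:,:,::-1]); m,b=pale(c,img,25)
    for a,w,h,ce in b:
        p=ray(c,ce,.024)
        if p[1]>.0 and a<350: print(c,a,w,h,ce.round(1),p.round(4))
rows([[.4655,.297,.12,2.936],[.4655,.297,.005,2.936]])
```

```text
[0.4992 0.0655 0.1214] [3.1407e+00 1.9000e-03 2.9361e+00] 0.0721801496061805
scene 173 16 15 [299.4 207.8] [0.4917 0.0613 0.024 ]
scene 131 14 12 [344.8 250.4] [0.4815 0.2589 0.024 ]
scene 86 12 13 [304.2 255.2] [0.586  0.2032 0.024 ]
scene 300 54 32 [253.  278.8] [0.7468 0.1801 0.024 ]
scene 83 11 11 [390.  286.5] [0.459  0.4189 0.024 ]
top 96 41 19 [220.4 151.7] [0.7468 0.2015 0.024 ]
top 75 31 14 [217.5 158.4] [0.7286 0.2086 0.024 ]
top 99 12 12 [219.1 212.5] [0.5858 0.2006 0.024 ]
top 205 16 16 [196.4 253.6] [0.4808 0.2553 0.024 ]
top 129 13 13 [132.2 262.2] [0.4583 0.4165 0.024 ]
[1.615, 4.39, 0.032] [0.01, 0.02, 0.0]
[0.0, -0.0, 2.3] [0.0, 0.0, 0.0]
```

Run:
```python
from h import *
rows([[.4812,.2571,.12,2.936],[.4812,.2571,.006,2.936]])
```

```text
[1.145, 3.672, 0.032] [0.01, 0.02, 0.0]
[0.0, -0.0, 2.28] [0.0, 0.0, 0.0]
```

arm_command(series=[[[0.25,0.8,0],[0,0,0]],[[0.5,1.6,0],[0,0,0]],[[0.75,2.4,0],[0,0,0]],[[1,3.1,0],[0,0,0]],[[1.15,3.67,0.03],[0,0,0]]], grip=64)

```text
time_s: 15.15
ee_pos: [0.4788, 0.2592, 0.1172]
eef_rot: [3.142, -0.001, 2.938]
wrist_force: [1.3, 0.1, 0.8]
gripper_width: 0.064
finger_force: 0.0
```

arm_command(series=[[[0,0,0],[0,0,0]],[[0,0,0.6],[0,0,0]],[[0,0,1.3],[0,0,0]],[[0,0,1.9],[0,0,0]],[[0,0,2.2],[0,0,0]]])

```text
time_s: 15.65
ee_pos: [0.4788, 0.2554, 0.0051]
eef_rot: [-3.139, -0.002, 2.936]
wrist_force: [0.6, -0.2, 0.9]
gripper_width: 0.0642
finger_force: 0.0
```

Run:
```python
from h import *
rows([[.4812,.2571,.006,2.936]])
```

```text
[-0.041, 0.043, -0.019] [-0.02, -0.01, -0.0]
```

arm_command(series=[[[-0.04,0.03,0],[0,0,0]],[[-0.04,0.03,0],[0,0,0]],[[-0.04,0.03,0],[0,0,0]],[[-0.04,0.03,0],[0,0,0]],[[-0.04,0.03,0],[0,0,0]]])

```text
time_s: 16.15
ee_pos: [0.4824, 0.2581, 0.0083]
eef_rot: [3.141, 0.001, 2.936]
wrist_force: [0.4, -0.1, -0.1]
gripper_width: 0.0644
finger_force: 0.0
```

arm_command(series=[[[0,0,0],[0,0,0]],[[0,0,0],[0,0,0]],[[0,0,0],[0,0,0]],[[0,0,0],[0,0,0]],[[0,0,0],[0,0,0]]], grip=30)

```text
time_s: 16.65
ee_pos: [0.4822, 0.258, 0.0079]
eef_rot: [3.141, 0.0, 2.936]
wrist_force: [-2.8, -0.6, 8.7]
gripper_width: 0.0396
finger_force: 29.2
```

arm_command(series=[[[0,0,-0.3],[0,0,0]],[[0,0,-0.8],[0,0,0]],[[0,0,-1.4],[0,0,0]],[[0,0,-2],[0,0,0]],[[0,0,-2],[0,0,0]]])

```text
time_s: 17.15
ee_pos: [0.4839, 0.2588, 0.1119]
eef_rot: [3.137, 0.004, 2.936]
wrist_force: [0.5, 0.3, -0.4]
gripper_width: 0.0396
finger_force: 30.5
```

Run:
```python
from h import *
o=get_obs();print(o["ee_pos"].round(4),o["eef_rot"].round(4),o["gripper_width"])
img=cv2.imread("pics/scene5.png")[:,:,::-1]
print(ray("scene",[299.4,207.8],.036))
rows([[.4992,.0655,.11,2.936]])
```

```text
[0.4839 0.2588 0.1119] [3.1373 0.0042 2.9361] 0.03956966579450893
[0.49807261 0.06831901 0.036     ]
[-1.089, -3.722, 0.027] [0.03, 0.03, 0.0]
```

arm_command(series=[[[-0.25,-0.85,0],[0,0,0]],[[-0.5,-1.7,0],[0,0,0]],[[-0.77,-2.55,0],[0,0,0]],[[-1,-3.3,0],[0,0,0]],[[-1.11,-3.7,0],[0,0,0]]])

```text
time_s: 17.65
ee_pos: [0.4987, 0.0619, 0.1079]
eef_rot: [-3.141, 0.0, 2.933]
wrist_force: [0.1, 0.2, -0.0]
gripper_width: 0.0396
finger_force: 30.6
```

arm_command(series=[[[0,0,0.1],[0,0,0]],[[0,0,0.5],[0,0,0]],[[0,0,0.9],[0,0,0]],[[0,0,1.1],[0,0,0]],[[0,0,1.1],[0,0,0]]])

```text
time_s: 18.15
ee_pos: [0.4979, 0.0658, 0.0515]
eef_rot: [-3.141, -0.002, 2.937]
wrist_force: [0.3, -0.9, -1.1]
gripper_width: 0.0395
finger_force: 30.6
```

arm_command(series=[[[0,0,0],[0,0,0]],[[0,0,0],[0,0,0]],[[0,0,0],[0,0,0]],[[0,0,0],[0,0,0]],[[0,0,0],[0,0,0]]])

```text
time_s: 18.65
ee_pos: [0.4988, 0.0655, 0.0527]
eef_rot: [3.141, 0.0, 2.936]
wrist_force: [0.5, -0.2, -1.0]
gripper_width: 0.0395
finger_force: 30.6
```

Run:
```python
from h import *
o=get_obs();print(o["ee_pos"].round(4),o["eef_rot"].round(4),o["gripper_width"])
rows([[.4987,.0654,.0445,2.936]])
img=read_camera("scene")[:,:,::-1]; cv2.imwrite("pics/scene6.png",img); cv2.imwrite("pics/s6c.png",cv2.resize(img[150:270,230:390],None,fx=5,fy=5,interpolation=cv2.INTER_CUBIC))
```

```text
[0.4988 0.0655 0.0527] [3.1414e+00 4.0000e-04 2.9363e+00] 0.03948450405466339
[0.002, -0.003, 0.165] [0.0, 0.0, 0.0]
```

View pics/s6c.png

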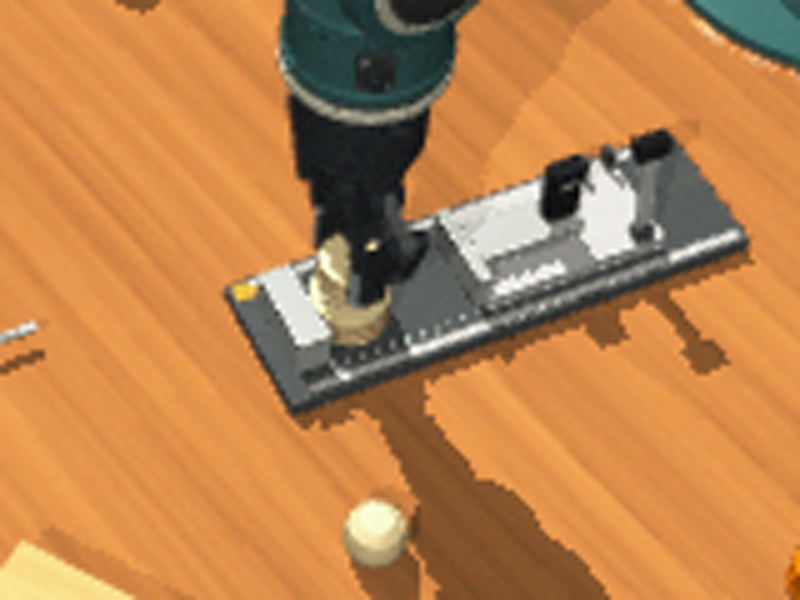

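arm_command(series=[[[0,0,0.06],[0,0,0]],[[0,0,0.11],[0,0,0]],[[0,0,0.14],[0,0,0]],[[0,0,0.16],[0,0,0]],[[0,0,0.16],[0,0,0]]])

```text
time_s: 19.2
ee_pos: [0.4986, 0.0654, 0.0443]
eef_rot: [-3.141, -0.0, 2.936]
wrist_force: [-0.2, -0.0, -0.3]
gripper_width: 0.0397
finger_force: 30.6
```

arm_command(series=[[[0,0,0],[0,0,0]],[[0,0,0.01],[0,0,0]],[[0,0,0.01],[0,0,0]],[[0,0,0.01],[0,0,0]],[[0,0,0.01],[0,0,0]]])

```text
time_s: 19.7
ee_pos: [0.4987, 0.0654, 0.044]
eef_rot: [-3.142, 0.0, 2.936]
wrist_force: [0.7, -0.0, -0.3]
gripper_width: 0.0396
finger_force: 30.6
```

arm_command(series=[[[0,0,0.01],[0,0,0]],[[0,0,0.01],[0,0,0]],[[0,0,0.01],[0,0,0]],[[0,0,0.01],[0,0,0]],[[0,0,0.01],[0,0,0]]])

```text
time_s: 20.2
ee_pos: [0.4988, 0.0655, 0.0439]
eef_rot: [3.141, 0.0, 2.936]
wrist_force: [-4.2, -0.3, 12.8]
gripper_width: 0.0397
finger_force: 31.8
```

arm_command(series=[[[0,0,0],[0,0,0]],[[0,0,0],[0,0,0]],[[0,0,0],[0,0,0]],[[0,0,0],[0,0,0]],[[0,0,0],[0,0,0]]], grip=64)

```text
time_s: 20.7
ee_pos: [0.4987, 0.0654, 0.0434]
eef_rot: [-3.141, -0.0, 2.936]
wrist_force: [0.0, 0.5, 0.4]
gripper_width: 0.0639
finger_force: 0.0
```

arm_command(series=[[[0,0,-0.2],[0,0,0]],[[0,0,-0.7],[0,0,0]],[[0,0,-1.3],[0,0,0]],[[0,0,-1.6],[0,0,0]],[[0,0,-1.6],[0,0,0]]])

```text
time_s: 21.2
ee_pos: [0.4999, 0.0657, 0.1261]
eef_rot: [3.14, 0.003, 2.936]
wrist_force: [-0.8, 0.3, 0.2]
gripper_width: 0.064
finger_force: 0.0
```

arm_command(series=[[[0.4,0.8,0],[0,0,0]],[[0.8,1.6,0],[0,0,0]],[[1.2,2.4,0],[0,0,0]],[[1.2,2.4,0],[0,0,0]],[[1.2,2.4,0],[0,0,0]]], grip=60)

```text
time_s: 21.7
ee_pos: [0.4639, 0.1958, 0.1231]
eef_rot: [-3.141, -0.001, 2.938]
wrist_force: [0.4, -0.4, -0.4]
gripper_width: 0.0602
finger_force: 0.0
```

Run:
```python
from h import *
o=get_obs();print(o["ee_pos"].round(4),o["eef_rot"].round(4),o["gripper_width"])
for c in("scene","top"):
    img=read_camera(c);cv2.imwrite(f"pics/{c}7.png",img[:,:,::-1]); m,b=pale(c,img,25)
    for a,w,h,ce in b:
        p=ray(c,ce,.024)
        if p[1]>.0 and a<350: print(c,a,w,h,ce.round(1),p.round(4),ray(c,ce,.06).round(4))
rows([[.4591,.4181,.12,2.936],[.4591,.4181,.008,2.936]])
a=[cv2.resize(cv2.imread(f"pics/{c}7.png")[y:y+100,x:x+130],None,fx=3,fy=3,interpolation=cv2.INTER_CUBIC) for c,x,y in(("scene",240,150),("top",200,200))]
cv2.imwrite("pics/s7c.png",np.hstack(a))
```

```text
[0.4639 0.1958 0.1231] [-3.1410e+00 -5.0000e-04  2.9383e+00] 0.06017368488907704
scene 135 16 16 [299.1 203.8] [0.4829 0.0485 0.024 ] [0.502  0.0697 0.06  ]
scene 79 12 12 [304.2 255. ] [0.5854 0.2026 0.024 ] [0.6013 0.2191 0.06  ]
scene 95 46 25 [254.5 281.1] [0.7475 0.1884 0.024 ] [0.7585 0.2053 0.06  ]
scene 67 34 18 [262.9 280.3] [0.7277 0.1998 0.024 ] [0.7393 0.2164 0.06  ]
scene 70 10 10 [390.8 286.4] [0.4571 0.42   0.024 ] [0.4769 0.4298 0.06  ]
top 52 30 14 [215.5 153.8] [0.7411 0.2141 0.024 ] [0.7306 0.208  0.06  ]
top 34 19 8 [217.2 158.6] [0.7279 0.2093 0.024 ] [0.7179 0.2033 0.06  ]
top 106 12 12 [219.4 212.7] [0.5855 0.1998 0.024 ] [0.5804 0.1941 0.06  ]
top 71 16 39 [210.9 246.7] [0.4983 0.2191 0.024 ] [0.4963 0.2128 0.06  ]
top 297 20 20 [271.8 246.4] [0.4999 0.0647 0.024 ] [0.4978 0.0638 0.06  ]
top 32 4 10 [127.8 262.5] [0.4576 0.4275 0.024 ] [0.457  0.4139 0.06  ]
top 70 13 13 [199.5 384.3] [0.1666 0.2367 0.024 ] [0.1762 0.2297 0.06  ]
top 190 36 27 [223.1 387.8] [0.1591 0.1794 0.024 ] [0.1689 0.1745 0.06  ]
top 238 52 30 [167.3 393.4] [0.1453 0.3136 0.024 ] [0.1557 0.304  0.06  ]
[1.025, 4.362, 0.062] [-0.01, -0.0, -0.01]
[0.0, -0.0, 2.24] [0.0, 0.0, 0.0]
```

View pics/s7c.png

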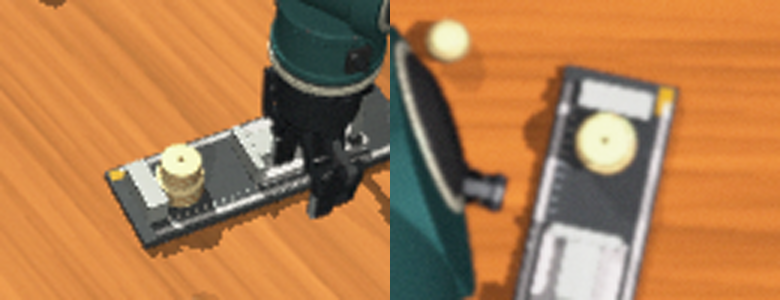

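arm_command(series=[[[0.2,0.87,0],[0,0,0]],[[0.4,1.74,0],[0,0,0]],[[0.6,2.61,0],[0,0,0]],[[0.8,3.48,0],[0,0,0]],[[1,4.36,0],[0,0,0]]], grip=56)

```text
time_s: 22.3
ee_pos: [0.4607, 0.4191, 0.1234]
eef_rot: [-3.141, 0.0, 2.934]
wrist_force: [0.7, 0.2, 0.6]
gripper_width: 0.0561
finger_force: 0.0
```

arm_command(series=[[[0,0,0.2],[0,0,0]],[[0,0,0.8],[0,0,0]],[[0,0,1.4],[0,0,0]],[[0,0,1.4],[0,0,0]],[[0,0,1.4],[0,0,0]]])

```text
time_s: 22.8
ee_pos: [0.4606, 0.4178, 0.0538]
eef_rot: [-3.141, -0.0, 2.935]
wrist_force: [-0.6, -0.1, 0.5]
gripper_width: 0.0558
finger_force: 0.0
```

Run:
```python
from h import *
o=get_obs();print(o["ee_pos"].round(4),o["eef_rot"].round(4),o["gripper_width"])
for c in("scene","top"):
    img=read_camera(c);cv2.imwrite(f"pics/{c}8.png",img[:,:,::-1]); m,b=pale(c,img,25)
    for a,w,h,ce in b:
        p=ray(c,ce,.024)
        if p[1]>.3 and a<350: print(c,a,w,h,ce.round(1),p.round(4))
rows([[.46,.419,.008,2.936]])
```

```text
[0.4606 0.4178 0.0538] [-3.1406e+00 -1.0000e-04  2.9348e+00] 0.05579494013251005
scene 53 11 9 [389.3 285.5] [0.4585 0.4156 0.024 ]
top 30 10 16 [ 68.  229.8] [0.5395 0.5854 0.024 ]
top 42 7 30 [111.5 257.6] [0.4697 0.4697 0.024 ]
[0.022, -0.002, 0.942] [0.01, 0.01, -0.0]
```

arm_command(series=[[[0.01,0,0.4],[0,0,0]],[[0.01,0,0.7],[0,0,0]],[[0.01,0,0.92],[0,0,0]],[[0.01,0,0.92],[0,0,0]],[[0.01,0,0.92],[0,0,0]]])

```text
time_s: 23.4
ee_pos: [0.4596, 0.4189, 0.0077]
eef_rot: [-3.142, 0.0, 2.936]
wrist_force: [-0.5, 0.7, -0.6]
gripper_width: 0.0559
finger_force: 0.0
```

arm_command(series=[[[0,0,0],[0,0,0]],[[0,0,0],[0,0,0]],[[0,0,0],[0,0,0]],[[0,0,0],[0,0,0]],[[0,0,0],[0,0,0]]], grip=22)

```text
time_s: 23.9
ee_pos: [0.4597, 0.4192, 0.0083]
eef_rot: [3.141, 0.001, 2.936]
wrist_force: [-1.3, -0.5, 6.5]
gripper_width: 0.0311
finger_force: 29.3
```

arm_command(series=[[[0,0,-0.3],[0,0,0]],[[0,0,-1],[0,0,0]],[[0,0,-1.8],[0,0,0]],[[0,0,-2.2],[0,0,0]],[[0,0,-2.2],[0,0,0]]])

```text
time_s: 24.4
ee_pos: [0.4608, 0.4201, 0.1221]
eef_rot: [3.136, 0.003, 2.936]
wrist_force: [-0.0, 0.0, -1.5]
gripper_width: 0.0307
finger_force: 29.8
```

arm_command(series=[[[0,0,0],[0,0,0]],[[0,0,0],[0,0,0]],[[0,0,0],[0,0,0]],[[0,0,0],[0,0,0]],[[0,0,0],[0,0,0]]])

```text
time_s: 24.9
ee_pos: [0.4593, 0.4187, 0.117]
eef_rot: [-3.141, -0.0, 2.936]
wrist_force: [-0.4, -0.4, -0.1]
gripper_width: 0.0303
finger_force: 29.8
```

Run:
```python
from h import *
o=get_obs();print(o["ee_pos"].round(4),o["eef_rot"].round(4),o["gripper_width"])
rows([[.4987,.0654,.119,2.936],[.4987,.0654,.078,2.936]])
```

```text
[0.4593 0.4187 0.117 ] [-3.1409e+00 -3.0000e-04  2.9362e+00] 0.030345204781380516
[-2.212, -6.758, -0.036] [-0.01, -0.0, 0.0]
[0.0, -0.0, 0.82] [0.0, 0.0, 0.0]
```

arm_command(series=[[[-0.28,-0.86,0],[0,0,0]],[[-0.56,-1.72,0],[0,0,0]],[[-0.84,-2.58,0],[0,0,0]],[[-1.12,-3.42,0],[0,0,0]],[[-1.4,-4.28,0],[0,0,0]]])

```text
time_s: 25.4
ee_pos: [0.4843, 0.1934, 0.1175]
eef_rot: [-3.142, 0.0, 2.937]
wrist_force: [1.4, -0.1, -0.0]
gripper_width: 0.0307
finger_force: 29.9
```

arm_command(series=[[[-0.28,-0.86,0],[0,0,0]],[[-0.56,-1.72,0],[0,0,0]],[[-0.81,-2.48,0.1],[0,0,0]],[[-0.81,-2.48,0.5],[0,0,0]],[[-0.81,-2.48,0.8],[0,0,0]]])

```text
time_s: 25.9
ee_pos: [0.4988, 0.0641, 0.0769]
eef_rot: [-3.141, 0.0, 2.934]
wrist_force: [-0.2, 1.0, -0.3]
gripper_width: 0.0308
finger_force: 29.9
```

arm_command(series=[[[0,0,0],[0,0,0]],[[0,0,0],[0,0,0]],[[0,0,0],[0,0,0]],[[0,0,0],[0,0,0]],[[0,0,0],[0,0,0]]])

```text
time_s: 26.4
ee_pos: [0.4989, 0.0657, 0.078]
eef_rot: [3.141, 0.001, 2.937]
wrist_force: [0.7, 0.3, -0.5]
gripper_width: 0.0306
finger_force: 29.9
```

Run:
```python
from h import *
o=get_obs();print(o["ee_pos"].round(4),o["eef_rot"].round(4),o["gripper_width"])
rows([[.4987,.0654,.0682,2.936]])
```

```text
[0.4989 0.0657 0.078 ] [3.1413e+00 7.0000e-04 2.9366e+00] 0.03062733915763364
[0.004, -0.006, 0.195] [0.0, 0.01, 0.0]
```

arm_command(series=[[[0,0,0.08],[0,0,0]],[[0,0,0.14],[0,0,0]],[[0,0,0.18],[0,0,0]],[[0,0,0.19],[0,0,0]],[[0,0,0.19],[0,0,0]]])

```text
time_s: 26.9
ee_pos: [0.4988, 0.0654, 0.0682]
eef_rot: [3.142, -0.0, 2.936]
wrist_force: [-4.4, 0.8, 11.1]
gripper_width: 0.0315
finger_force: 30.9
```

arm_command(series=[[[0,0,0.01],[0,0,0]],[[0,0,0.01],[0,0,0]],[[0,0,0.01],[0,0,0]],[[0,0,0.01],[0,0,0]],[[0,0,0.01],[0,0,0]]])

```text
time_s: 27.4
ee_pos: [0.4989, 0.0654, 0.0681]
eef_rot: [3.141, 0.0, 2.936]
wrist_force: [-6.2, -0.8, 21.7]
gripper_width: 0.0306
finger_force: 31.8
```

arm_command(series=[[[0,0,-0.01],[0,0,0]],[[0,0,-0.02],[0,0,0]],[[0,0,-0.02],[0,0,0]],[[0,0,-0.02],[0,0,0]],[[0,0,-0.02],[0,0,0]]])

```text
time_s: 27.9
ee_pos: [0.4986, 0.0655, 0.0683]
eef_rot: [-3.141, -0.0, 2.936]
wrist_force: [0.8, 1.5, -0.2]
gripper_width: 0.0306
finger_force: 30.0
```

arm_command(series=[[[0,0,0],[0,0,0]],[[0,0,0],[0,0,0]],[[0,0,0],[0,0,0]],[[0,0,0],[0,0,0]],[[0,0,0],[0,0,0]]], grip=60)

```text
time_s: 28.4
ee_pos: [0.4987, 0.0654, 0.0685]
eef_rot: [-3.142, 0.0, 2.936]
wrist_force: [0.4, 0.1, 0.3]
gripper_width: 0.0596
finger_force: 0.0
```

arm_command(series=[[[0,0,-0.2],[0,0,0]],[[0,0,-0.6],[0,0,0]],[[0,0,-1],[0,0,0]],[[0,0,-1.2],[0,0,0]],[[0,0,-1.2],[0,0,0]]])

```text
time_s: 28.9
ee_pos: [0.4994, 0.0657, 0.1299]
eef_rot: [3.14, 0.002, 2.936]
wrist_force: [-0.4, 0.7, 0.0]
gripper_width: 0.0601
finger_force: 0.0
```

arm_command(series=[[[0.5,0.8,0],[0,0,0]],[[1.0,1.6,0],[0,0,0]],[[1.5,2.4,0],[0,0,0]],[[2,2.8,0],[0,0,0]],[[2,2.8,0],[0,0,0]]])

```text
time_s: 29.4
ee_pos: [0.4264, 0.2264, 0.1275]
eef_rot: [-3.141, -0.002, 2.942]
wrist_force: [0.3, -1.6, -0.1]
gripper_width: 0.0597
finger_force: 0.0
```

Run:
```python
from h import *
o=get_obs();print(o["ee_pos"].round(4),o["eef_rot"].round(4),o["gripper_width"])
for c in("scene","top"):
    img=read_camera(c);cv2.imwrite(f"pics/{c}9.png",img[:,:,::-1])
    m,b=pale(c,img,25)
    for a,w,h,ce in b:
        p=ray(c,ce,.032)
        if p[1]>.0 and a<350 and p[0]<.65: print(c,a,w,h,ce.round(1),p.round(4),ray(c,ce,.084).round(4))
    for d in tip_of("head",c): print(round(d["conf"],2),d["pixel"],ray(c,d["pixel"],0).round(4))
a=[cv2.resize(cv2.imread(f"pics/{c}9.png")[y:y+120,x:x+130],None,fx=3,fy=3,interpolation=cv2.INTER_CUBIC) for c,x,y in(("scene",240,150),("top",200,180))]
cv2.imwrite("pics/s9c.png",np.hstack(a))
```

```text
[0.4264 0.2264 0.1275] [-3.1413e+00 -2.0000e-03  2.9423e+00] 0.05974819302354484
scene 72 12 12 [300.7 198.2] [0.4697 0.039  0.032 ] [0.4979 0.0702 0.084 ]
scene 35 6 14 [294.1 207.4] [0.5081 0.0554 0.032 ] [0.5347 0.0858 0.084 ]
scene 75 11 12 [304.3 254.7] [0.5881 0.2057 0.032 ] [0.6111 0.2295 0.084 ]
0.65 [303.9, 258.7] [ 0.5835  0.201  -0.    ]
top 104 12 12 [219.5 212.7] [0.5844 0.1984 0.032 ] [0.577  0.1903 0.084 ]
top 271 18 20 [272.5 246.5] [0.4992 0.063  0.032 ] [0.4962 0.0617 0.084 ]
top 105 26 51 [187.8 264.4] [0.4534 0.2742 0.032 ] [0.4527 0.2621 0.084 ]
top 263 50 14 [196.8 413.7] [0.1025 0.2394 0.032 ] [0.1197 0.2292 0.084 ]
top 32 12 6 [159.3 416.9] [0.0945 0.328  0.032 ] [0.1121 0.3133 0.084 ]
0.66 [218.6, 213.8] [0.5858 0.2056 0.    ]
```

View pics/s9c.png

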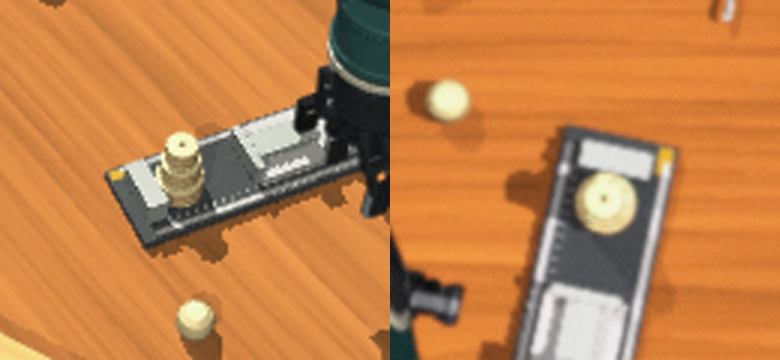

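arm_command(series=[[[-0.8,0.1,0],[0,0,0]],[[-1.6,0.2,0],[0,0,0]],[[-2.4,0.26,0],[0,0,0]],[[-3.16,0.26,0],[0,0,0]],[[-3.16,0.26,0],[0,0,0]]])

```text
time_s: 30.1
ee_pos: [0.591, 0.1995, 0.1278]
eef_rot: [-3.14, 0.002, 2.931]
wrist_force: [-0.6, 0.0, 0.6]
gripper_width: 0.0599
finger_force: 0.0
```

arm_command(series=[[[0,0,0.5],[0,0,0]],[[0,0,1.0],[0,0,0]],[[0,0,1.4],[0,0,0]],[[0,0,1.4],[0,0,0]],[[0,0,1.4],[0,0,0]]])

```text
time_s: 30.6
ee_pos: [0.5869, 0.2026, 0.0587]
eef_rot: [-3.141, -0.0, 2.935]
wrist_force: [0.8, -1.2, 1.0]
gripper_width: 0.0603
finger_force: 0.0
```

Run:
```python
from h import *
o=get_obs();print(o["ee_pos"].round(4),o["eef_rot"].round(4),o["gripper_width"])
rows([[.5865,.2035,.004,2.936]])
```

```text
[0.5869 0.2026 0.0587] [-3.1411e+00 -1.0000e-04  2.9352e+00] 0.06034992957202523
[0.012, 0.017, 1.095] [-0.0, -0.0, -0.01]
```

arm_command(series=[[[0.01,0.01,0.4],[0,0,0]],[[0.01,0.01,0.8],[0,0,0]],[[0.01,0.01,1.08],[0,0,0]],[[0.01,0.01,1.08],[0,0,0]],[[0.01,0.01,1.08],[0,0,0]]])

```text
time_s: 31.1
ee_pos: [0.5868, 0.204, 0.0053]
eef_rot: [3.141, 0.001, 2.936]
wrist_force: [-0.4, -0.6, 0.8]
gripper_width: 0.0598
finger_force: 0.0
```

arm_command(series=[[[0,0,0],[0,0,0]],[[0,0,0],[0,0,0]],[[0,0,0],[0,0,0]],[[0,0,0],[0,0,0]],[[0,0,0],[0,0,0]]], grip=25, newtons=25)

```text
time_s: 31.6
ee_pos: [0.5869, 0.2042, 0.0057]
eef_rot: [3.141, 0.001, 2.936]
wrist_force: [-2.5, -0.8, 8.5]
gripper_width: 0.0357
finger_force: 24.0
```

arm_command(series=[[[0,0,-0.3],[0,0,0]],[[0,0,-1],[0,0,0]],[[0,0,-1.8],[0,0,0]],[[0,0,-2.5],[0,0,0]],[[0,0,-2.5],[0,0,0]]])

```text
time_s: 32.1
ee_pos: [0.5887, 0.2048, 0.1357]
eef_rot: [3.137, 0.007, 2.936]
wrist_force: [0.9, -0.0, -0.6]
gripper_width: 0.0358
finger_force: 25.1
```

arm_command(series=[[[0,0,0],[0,0,0]],[[0,0,0],[0,0,0]],[[0,0,0],[0,0,0]],[[0,0,0],[0,0,0]],[[0,0,0],[0,0,0]]])

```text
time_s: 32.6
ee_pos: [0.5861, 0.2039, 0.1289]
eef_rot: [-3.141, -0.001, 2.936]
wrist_force: [0.1, 0.5, -0.9]
gripper_width: 0.0358
finger_force: 25.1
```

Run:
```python
from h import *
o=get_obs();print(o["ee_pos"].round(4),o["eef_rot"].round(4),o["gripper_width"])
rows([[.4987,.0654,.13,2.936],[.4987,.0654,.096,2.936]])
img=read_camera("scene")[:,:,::-1]; cv2.imwrite("pics/scene10.png",img); cv2.imwrite("pics/s10c.png",cv2.resize(img[150:300,230:390],None,fx=4,fy=4,interpolation=cv2.INTER_CUBIC))
```

```text
[0.5861 0.2039 0.1289] [-3.1409e+00 -7.0000e-04  2.9362e+00] 0.03579837177161881
[1.146, -3.067, -0.019] [-0.01, -0.01, 0.0]
[0.0, -0.0, 0.68] [0.0, 0.0, 0.0]
```

View pics/s10c.png

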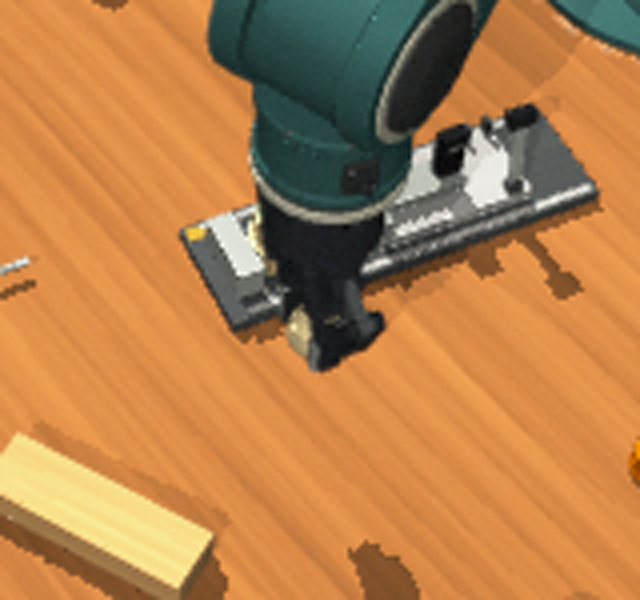

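arm_command(series=[[[0.25,-0.7,0],[0,0,0]],[[0.5,-1.4,0],[0,0,0]],[[0.8,-2.2,0],[0,0,0]],[[1.15,-3.06,0],[0,0,0]],[[1.15,-3.06,0],[0,0,0]]])

```text
time_s: 33.15
ee_pos: [0.4961, 0.0611, 0.1294]
eef_rot: [-3.14, -0.001, 2.931]
wrist_force: [1.0, 2.1, -0.2]
gripper_width: 0.0357
finger_force: 25.2
```

arm_command(series=[[[0,0,0.1],[0,0,0]],[[0,0,0.3],[0,0,0]],[[0,0,0.5],[0,0,0]],[[0,0,0.65],[0,0,0]],[[0,0,0.65],[0,0,0]]])

```text
time_s: 33.65
ee_pos: [0.4982, 0.0661, 0.0954]
eef_rot: [-3.14, -0.002, 2.937]
wrist_force: [0.5, 0.3, 0.5]
gripper_width: 0.0358
finger_force: 25.2
```

arm_command(series=[[[0,0,0],[0,0,0]],[[0,0,0],[0,0,0]],[[0,0,0],[0,0,0]],[[0,0,0],[0,0,0]],[[0,0,0],[0,0,0]]])

```text
time_s: 34.15
ee_pos: [0.4989, 0.066, 0.0972]
eef_rot: [3.142, 0.0, 2.936]
wrist_force: [-0.2, -0.6, -1.3]
gripper_width: 0.0354
finger_force: 25.2
```

Run:
```python
from h import *
o=get_obs();print(o["ee_pos"].round(4),o["eef_rot"].round(4),o["gripper_width"])
rows([[.4987,.0654,.0897,2.936]])
```

```text
[0.4989 0.066  0.0972] [3.1415e+00 3.0000e-04 2.9363e+00] 0.03538616590524626
[0.002, -0.012, 0.149] [0.0, 0.0, 0.0]
```

arm_command(series=[[[0,-0.01,0.05],[0,0,0]],[[0,-0.01,0.1],[0,0,0]],[[0,-0.01,0.13],[0,0,0]],[[0,-0.01,0.14],[0,0,0]],[[0,-0.01,0.14],[0,0,0]]])

```text
time_s: 34.65
ee_pos: [0.4987, 0.0654, 0.0899]
eef_rot: [-3.141, -0.0, 2.936]
wrist_force: [0.0, -0.6, -0.1]
gripper_width: 0.0358
finger_force: 25.2
```

arm_command(series=[[[0,0,0.01],[0,0,0]],[[0,0,0.01],[0,0,0]],[[0,0,0.01],[0,0,0]],[[0,0,0.01],[0,0,0]],[[0,0,0.01],[0,0,0]]])

```text
time_s: 35.15
ee_pos: [0.4989, 0.0655, 0.0897]
eef_rot: [3.141, 0.0, 2.936]
wrist_force: [-0.5, -0.6, 4.6]
gripper_width: 0.036
finger_force: 25.5
```

Contact; release, lift, and go aside to look.

arm_command(series=[[[0,0,0],[0,0,0]],[[0,0,0],[0,0,0]],[[0,0,0],[0,0,0]],[[0,0,0],[0,0,0]],[[0,0,0],[0,0,0]]], grip=64)

```text
time_s: 35.65
ee_pos: [0.4987, 0.0654, 0.0894]
eef_rot: [-3.141, 0.0, 2.936]
wrist_force: [0.3, -0.4, 0.0]
gripper_width: 0.0641
finger_force: 0.0
```

arm_command(series=[[[0,0,-0.2],[0,0,0]],[[0,0,-0.6],[0,0,0]],[[0,0,-1],[0,0,0]],[[0,0,-1.3],[0,0,0]],[[0,0,-1.3],[0,0,0]]])

```text
time_s: 36.15
ee_pos: [0.4998, 0.0656, 0.1569]
eef_rot: [3.14, 0.003, 2.936]
wrist_force: [0.7, 0.2, -0.4]
gripper_width: 0.0637
finger_force: 0.0
```

arm_command(series=[[[0.5,0.4,0],[0,0,0]],[[1.0,0.9,0],[0,0,0]],[[1.5,1.5,0],[0,0,0]],[[2,2.2,0],[0,0,0]],[[2,2.2,0],[0,0,0]]])

```text
time_s: 36.65
ee_pos: [0.4209, 0.198, 0.1544]
eef_rot: [3.141, -0.001, 2.943]
wrist_force: [-0.1, -1.0, 0.1]
gripper_width: 0.0638
finger_force: 0.0
```

Run:
```python
from h import *
o=get_obs();print(o["ee_pos"].round(4),o["eef_rot"].round(4),o["gripper_width"])
for c in("scene","top"):
    img=read_camera(c);cv2.imwrite(f"pics/{c}11.png",img[:,:,::-1])
    print(c,[[(k,d['pixel'],round(d['conf'],2)) for d in tip_of(k,c)] for k in("jaw_grip","latch_tip","latch_hinge","head","jaw_face")])
a=[cv2.resize(cv2.imread(f"pics/{c}11.png")[y:y+140,x:x+130],None,fx=3,fy=3,interpolation=cv2.INTER_CUBIC) for c,x,y in(("scene",250,130),("top",200,200))]
cv2.imwrite("pics/s11c.png",np.hstack(a))
```

```text
[0.4209 0.198  0.1544] [ 3.1407e+00 -1.0000e-03  2.9427e+00] 0.0637691855880398
scene [[('jaw_grip', [342.5, 185.9], 0.71), ('jaw_grip', [298.1, 211.7], 0.57)], [], [('latch_hinge', [360.1, 195.8], 0.88)], [('head', [300.8, 197.2], 0.65)], [('jaw_face', [321.5, 207.5], 0.43), ('jaw_face', [302.6, 199.6], 0.33)]]
top [[('jaw_grip', [256.6, 301.7], 0.61)], [('latch_tip', [244.6, 325.4], 0.43)], [('latch_hinge', [244.3, 321.6], 0.63)], [('head', [274.9, 235.6], 0.69), ('head', [247.2, 319.5], 0.55), ('head', [270.0, 245.3], 0.47)], [('jaw_face', [262.5, 275.9], 0.52)]]
```

View pics/s11c.png

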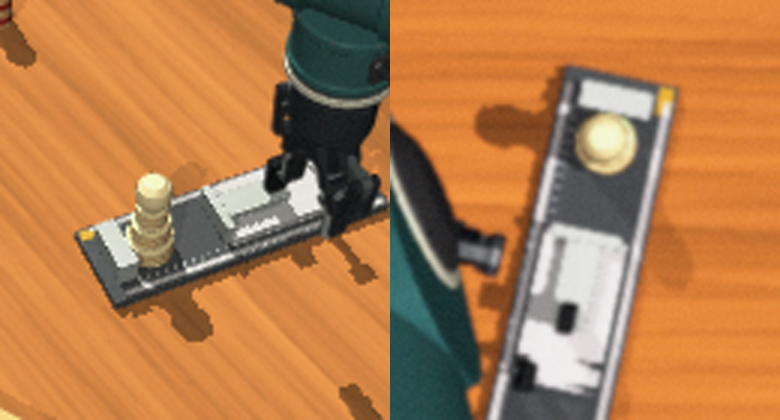

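arm_command(series=[[[0.2,-0.6,0],[0,0,0]],[[0.5,-1.2,0],[0,0,0]],[[0.8,-1.8,0],[0,0,0]],[[0.86,-2.21,0],[0,0,0]],[[0.86,-2.21,0],[0,0,0]]], grip=60)

```text
time_s: 37.75
ee_pos: [0.3577, 0.0923, 0.1546]
eef_rot: [3.141, -0.0, 2.934]
wrist_force: [0.2, -0.3, 0.6]
gripper_width: 0.06
finger_force: 0.0
```

arm_command(series=[[[0,0,0],[0,0,0]],[[0,0,0],[0,0,0]],[[0,0,0],[0,0,0]],[[0,0,0.3],[0,0,0]],[[0,0,0.3],[0,0,0]]])

```text
time_s: 38.25
ee_pos: [0.358, 0.0942, 0.1384]
eef_rot: [-3.14, -0.002, 2.937]
wrist_force: [-0.2, 0.6, 1.1]
gripper_width: 0.0597
finger_force: 0.0
```

Run:
```python
from h import *
o=get_obs();print(o["ee_pos"].round(4),o["eef_rot"].round(4),o["gripper_width"])
rows([[.3588,.0941,.047,2.936]])
```

```text
[0.358  0.0942 0.1384] [-3.1400e+00 -1.6000e-03  2.9369e+00] 0.05971499959698325
[-0.018, 0.004, 1.828] [-0.01, -0.01, 0.01]
```

arm_command(series=[[[0,0,0.6],[0,0,0]],[[0,0,1.2],[0,0,0]],[[0,0,1.6],[0,0,0]],[[0,0,1.84],[0,0,0]],[[0,0,1.84],[0,0,0]]], newtons=20)

```text
time_s: 38.75
ee_pos: [0.358, 0.094, 0.0466]
eef_rot: [-3.14, -0.002, 2.937]
wrist_force: [0.6, -0.2, 0.6]
gripper_width: 0.0602
finger_force: 0.0
```

arm_command(series=[[[0,0,0],[0,0,0]],[[0,0,0],[0,0,0]],[[0,0,0],[0,0,0]],[[0,0,0],[0,0,0]],[[0,0,0],[0,0,0]]], grip=0)

```text
time_s: 39.25
ee_pos: [0.3589, 0.0941, 0.048]
eef_rot: [3.141, 0.001, 2.936]
wrist_force: [-1.8, -3.2, 11.1]
gripper_width: 0.0137
finger_force: 26.8
```

arm_command(series=[[[-0.04,0,0],[0,0,0]],[[-0.1,0,0],[0,0,0]],[[-0.17,0,0],[0,0,0]],[[-0.25,0,0],[0,0,0]],[[-0.3,0,0],[0,0,0]]])

```text
time_s: 39.75
ee_pos: [0.3738, 0.0909, 0.0481]
eef_rot: [3.141, 0.001, 2.936]
wrist_force: [-2.6, -2.2, 11.2]
gripper_width: 0.0136
finger_force: 26.8
```

arm_command(series=[[[-0.08,0,0],[0,0,0]],[[-0.17,0,0],[0,0,0]],[[-0.26,0,0],[0,0,0]],[[-0.35,0,0],[0,0,0]],[[-0.4,0,0],[0,0,0]]])

```text
time_s: 40.25
ee_pos: [0.3934, 0.0867, 0.0481]
eef_rot: [3.141, 0.001, 2.936]
wrist_force: [-2.0, -2.8, 10.3]
gripper_width: 0.0135
finger_force: 26.7
```

arm_command(series=[[[-0.02,0,0],[0,0,0]],[[-0.04,0,0],[0,0,0]],[[-0.06,0,0],[0,0,0]],[[-0.08,0,0],[0,0,0]],[[-0.08,0,0],[0,0,0]]])

```text
time_s: 40.75
ee_pos: [0.3972, 0.086, 0.0481]
eef_rot: [3.141, 0.001, 2.936]
wrist_force: [-1.8, -3.6, 8.7]
gripper_width: 0.0135
finger_force: 26.6
```

Run:
```python
from h import *
o=get_obs();print(o["ee_pos"].round(4),o["wrist_force"].round(1),o["time_s"])
c="scene";img=read_camera(c)[:,:,::-1];cv2.imwrite(f"pics/{c}12.png",img)
cv2.imwrite("pics/s12c.png",cv2.resize(img[160:240,260:360],None,fx=7,fy=7,interpolation=cv2.INTER_CUBIC))
```

```text
[0.3972 0.086  0.0481] [-1.8 -3.6  8.7] 40.75
```

View pics/s12c.png

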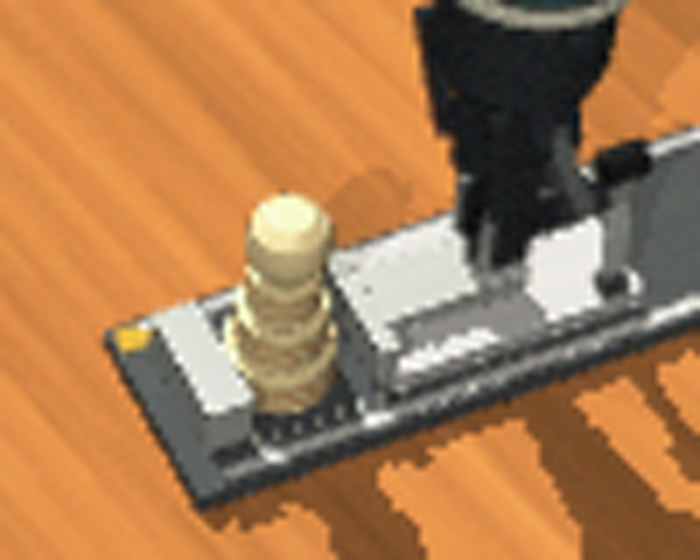

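arm_command(series=[[[-0.02,0,0],[0,0,0]],[[-0.04,0,0],[0,0,0]],[[-0.06,0,0],[0,0,0]],[[-0.07,0,0],[0,0,0]],[[-0.08,0,0],[0,0,0]]])

```text
time_s: 41.3
ee_pos: [0.401, 0.0852, 0.0481]
eef_rot: [3.141, 0.001, 2.936]
wrist_force: [-3.2, -3.2, 10.5]
gripper_width: 0.0138
finger_force: 26.8
```

arm_command(series=[[[-0.01,0,0],[0,0,0]],[[-0.02,0,0],[0,0,0]],[[-0.03,0,0],[0,0,0]],[[-0.04,0,0],[0,0,0]],[[-0.05,0,0],[0,0,0]]])

```text
time_s: 41.8
ee_pos: [0.4034, 0.0847, 0.0481]
eef_rot: [3.141, 0.001, 2.936]
wrist_force: [-2.5, -3.5, 9.0]
gripper_width: 0.0134
finger_force: 26.8
```

arm_command(series=[[[-0.01,0,0],[0,0,0]],[[-0.02,0,0],[0,0,0]],[[-0.03,0,0],[0,0,0]],[[-0.03,0,0],[0,0,0]],[[-0.03,0,0],[0,0,0]]])

```text
time_s: 42.3
ee_pos: [0.405, 0.0843, 0.0481]
eef_rot: [3.141, 0.001, 2.936]
wrist_force: [-1.6, -3.4, 9.5]
gripper_width: 0.0136
finger_force: 26.7
```

arm_command(series=[[[-0.01,0,0],[0,0,0]],[[-0.02,0,0],[0,0,0]],[[-0.03,0,0],[0,0,0]],[[-0.03,0,0],[0,0,0]],[[-0.03,0,0],[0,0,0]]])

```text
time_s: 42.8
ee_pos: [0.4064, 0.084, 0.0481]
eef_rot: [3.141, 0.001, 2.936]
wrist_force: [-2.7, -3.9, 9.4]
gripper_width: 0.0136
finger_force: 26.7
```

arm_command(series=[[[-0.01,0,0],[0,0,0]],[[-0.02,0,0],[0,0,0]],[[-0.03,0,0],[0,0,0]],[[-0.03,0,0],[0,0,0]],[[-0.03,0,0],[0,0,0]]])

```text
time_s: 43.3
ee_pos: [0.4071, 0.0839, 0.048]
eef_rot: [3.142, -0.001, 2.936]
wrist_force: [-8.5, -1.6, 17.1]
gripper_width: 0.0134
finger_force: 27.8
```

arm_command(series=[[[-0.01,0,0],[0,0,0]],[[-0.02,0,0],[0,0,0]],[[-0.03,0,0],[0,0,0]],[[-0.03,0,0],[0,0,0]],[[-0.03,0,0],[0,0,0]]])

```text
time_s: 43.8
ee_pos: [0.4073, 0.0838, 0.0479]
eef_rot: [-3.141, -0.003, 2.936]
wrist_force: [-18.2, 0.1, 26.2]
gripper_width: 0.0137
finger_force: 29.1
```

Run:
```python
from h import *
o=get_obs();print(o["ee_pos"].round(4),o["wrist_force"].round(1),o["time_s"])
c="scene";img=read_camera(c)[:,:,::-1];cv2.imwrite(f"pics/{c}13.png",img)
cv2.imwrite("pics/s13c.png",cv2.resize(img[160:240,260:360],None,fx=7,fy=7,interpolation=cv2.INTER_CUBIC))
```

```text
[0.4073 0.0838 0.0479] [-18.2   0.1  26.2] 43.8
```

View pics/s13c.png

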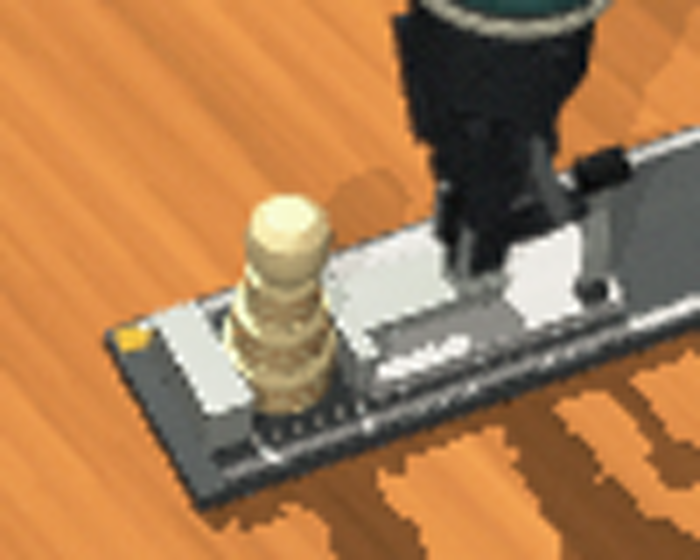

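arm_command(series=[[[0.01,0,0],[0,0,0]],[[0.02,0,0],[0,0,0]],[[0.03,0,0],[0,0,0]],[[0.04,0,0],[0,0,0]],[[0.04,0,0],[0,0,0]]])

```text
time_s: 44.35
ee_pos: [0.407, 0.0838, 0.048]
eef_rot: [3.142, 0.0, 2.936]
wrist_force: [-2.8, -2.5, 6.3]
gripper_width: 0.0138
finger_force: 26.3
```

arm_command(series=[[[0,0,0],[0,0,0]],[[0,0,0],[0,0,0]],[[0,0,0],[0,0,0]],[[0,0,0],[0,0,0]],[[0,0,0],[0,0,0]]], grip=50)

```text
time_s: 44.85
ee_pos: [0.4071, 0.084, 0.0475]
eef_rot: [-3.141, 0.0, 2.936]
wrist_force: [0.3, 0.2, 0.4]
gripper_width: 0.0498
finger_force: 0.0
```

arm_command(series=[[[0,0,-0.2],[0,0,0]],[[0,0,-0.8],[0,0,0]],[[0,0,-1.5],[0,0,0]],[[0,0,-2.1],[0,0,0]],[[0,0,-2.1],[0,0,0]]])

```text
time_s: 45.35
ee_pos: [0.4088, 0.0844, 0.1564]
eef_rot: [3.138, 0.005, 2.936]
wrist_force: [-0.6, 0.9, -0.9]
gripper_width: 0.0503
finger_force: 0.0
```

arm_command(series=[[[0,0.8,0],[0,0,0]],[[0,1.6,0],[0,0,0]],[[0,2.4,0],[0,0,0]],[[0,2.4,0],[0,0,0]],[[0,2.4,0],[0,0,0]]], grip=0)

```text
time_s: 45.85
ee_pos: [0.4312, 0.2018, 0.1523]
eef_rot: [-3.141, -0.0, 2.938]
wrist_force: [-1.2, 0.0, 0.2]
gripper_width: -0.0001
finger_force: 0.0
```

Run:
```python
from h import *
from scipy.optimize import minimize_scalar
o=get_obs();p=o["ee_pos"];print(p.round(4),o["eef_rot"].round(4),o["time_s"])
tx=np.array([np.cos(2.936),np.sin(2.936)]);ty=np.array([np.sin(2.936),-np.cos(2.936)])
print("tool coords",p[:2]@tx,p[:2]@ty)
tip=lambda th:np.append(-.335*tx+(.1654+.029-.064*np.cos(th))*ty,.038+.064*np.sin(th))
for c in("scene","top"):
    img=read_camera(c)[:,:,::-1];cv2.imwrite(f"pics/{c}14.png",img)
    for k in("latch_tip","latch_hinge","jaw_grip"): print(c,k,[(d['pixel'],round(d['conf'],2)) for d in tip_of(k,c)])
    for th in(1.2,1.57,2): print(c,th,proj(c,tip(th)).round(1))
a=[cv2.resize(cv2.imread(f"pics/{c}14.png")[y:y+110,x:x+110],None,fx=3.6,fy=3.6,interpolation=cv2.INTER_CUBIC) for c,x,y in(("scene",265,140),("top",210,220))]
cv2.imwrite("pics/s14c.png",np.hstack(a))
```

```text
[0.4312 0.2018 0.1523] [-3.1408e+00 -4.0000e-04  2.9376e+00] 45.85
tool coords -0.38092445882995807 0.2855815334745416
scene latch_tip [([348.4, 187.3], 0.54)]
scene latch_hinge [([344.8, 201.1], 0.93), ([195.4, 144.1], 0.37)]
scene jaw_grip [([328.1, 192.5], 0.52), ([302.2, 205.6], 0.33)]
scene 1.2 [[342.3 180.9]]
scene 1.57 [[346.3 185.4]]
scene 2 [[350.6 193. ]]
top latch_tip [([247.0, 299.4], 0.57)]
top latch_hinge [([249.3, 300.4], 0.61)]
top jaw_grip [([263.5, 280.6], 0.92)]
top 1.2 [[255.6 304.1]]
top 1.57 [[245.6 302.1]]
top 2 [[234.6 299.4]]
```

View pics/s14c.png

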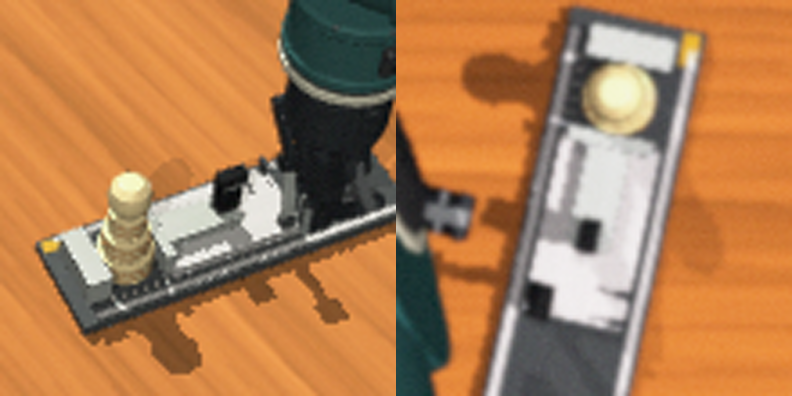

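arm_command(series=[[[0.5,-0.3,0],[0,0,0]],[[0.89,-1.0,0],[0,0,0]],[[0.89,-1.0,0],[0,0,0]],[[0.89,-1.0,0.5],[0,0,0]],[[0.89,-1.0,1.0],[0,0,0]]])

```text
time_s: 46.75
ee_pos: [0.3784, 0.1618, 0.1026]
eef_rot: [3.14, 0.002, 2.936]
wrist_force: [0.1, 1.0, -0.1]
gripper_width: 0.0
finger_force: 0.0
```

arm_command(series=[[[0,0,0.3],[0,0,0]],[[0,0,0.54],[0,0,0]],[[0,0,0.54],[0,0,0]],[[0,0,0.54],[0,0,0]],[[0,0,0.54],[0,0,0]]])

```text
time_s: 47.25
ee_pos: [0.3782, 0.1618, 0.0761]
eef_rot: [3.141, 0.001, 2.936]
wrist_force: [-0.3, 0.5, -0.2]
gripper_width: 0.0001
finger_force: 0.0
```

arm_command(series=[[[0,-0.15,0],[0,0,0]],[[0,-0.3,0],[0,0,0]],[[0,-0.45,0],[0,0,0]],[[0,-0.6,0],[0,0,0]],[[0,-0.7,0],[0,0,0]]])

```text
time_s: 47.75
ee_pos: [0.3705, 0.1265, 0.0755]
eef_rot: [-3.142, 0.0, 2.936]
wrist_force: [0.4, 0.9, -0.6]
gripper_width: -0.0004
finger_force: 0.5
```

arm_command(series=[[[0,-0.12,0],[0,0,0]],[[0,-0.24,0],[0,0,0]],[[0,-0.36,0],[0,0,0]],[[0,-0.48,0],[0,0,0]],[[0,-0.56,0],[0,0,0]]])

```text
time_s: 48.25
ee_pos: [0.3648, 0.0994, 0.0755]
eef_rot: [-3.141, -0.0, 2.936]
wrist_force: [1.0, 1.3, -0.8]
gripper_width: -0.0001
finger_force: 0.5
```

Run:
```python
from h import *
o=get_obs();p=o["ee_pos"];print(p.round(4),o["eef_rot"].round(4),o["wrist_force"].round(1))
tx=np.array([np.cos(2.936),np.sin(2.936)]);ty=np.array([np.sin(2.936),-np.cos(2.936)])
print("tool coords",p[:2]@tx,p[:2]@ty)
tip=lambda th:np.append(-.337*tx+(.1654+.029-.064*np.cos(th))*ty,.038+.064*np.sin(th))
c="scene"
img=read_camera(c)[:,:,::-1];cv2.imwrite(f"pics/{c}15.png",img)
print([(d['pixel'],round(d['conf'],2)) for d in tip_of("latch_tip",c)])
for th in(.6,.8,1.,1.57): print(c,th,proj(c,tip(th)).round(1))
```

```text
[0.3648 0.0994 0.0755] [-3.1415 -0.      2.936 ] [ 1.   1.3 -0.8]
tool coords -0.33682635664992444 0.17179438210894005
[([342.5, 179.6], 0.47)]
scene 0.6 [[336.  179.5]]
scene 0.8 [[337.7 179.2]]
scene 1.0 [[339.6 179.8]]
scene 1.57 [[345.7 185.6]]
```

arm_command(series=[[[0,-0.1,0],[0,0,0]],[[0,-0.2,0],[0,0,0]],[[0,-0.2,-0.5],[0,0,0]],[[0,-0.2,-1.1],[0,0,0]],[[0,-0.2,-1.1],[0,0,0]]])

```text
time_s: 48.85
ee_pos: [0.3642, 0.0903, 0.1331]
eef_rot: [3.139, 0.003, 2.936]
wrist_force: [0.7, -0.1, -1.0]
gripper_width: -0.0003
finger_force: 0.0
```

arm_command(series=[[[0,-0.3,0],[0,0,0]],[[0,-0.5,0],[0,0,0]],[[0,-0.5,0.3],[0,0,0]],[[0,-0.5,0.6],[0,0,0]],[[0,-0.5,0.9],[0,0,0]]])

```text
time_s: 49.35
ee_pos: [0.3576, 0.0652, 0.0847]
eef_rot: [-3.141, -0.0, 2.936]
wrist_force: [-0.6, -2.0, 5.2]
gripper_width: 0.0001
finger_force: 2.8
```

arm_command(series=[[[0,0,0.1],[0,0,0]],[[0,0,0.2],[0,0,0]],[[0,0,0.3],[0,0,0]],[[0,0,0.4],[0,0,0]],[[0,0,0.4],[0,0,0]]])

```text
time_s: 49.85
ee_pos: [0.3577, 0.0657, 0.0652]
eef_rot: [-3.141, -0.0, 2.936]
wrist_force: [0.6, -0.2, -1.1]
gripper_width: -0.0
finger_force: 0.0
```

Run:
```python
from h import *
o=get_obs();p=o["ee_pos"];print(p.round(4),o["eef_rot"].round(4),o["wrist_force"].round(1))
tx=np.array([np.cos(2.936),np.sin(2.936)]);ty=np.array([np.sin(2.936),-np.cos(2.936)])
print("tool coords",p[:2]@tx,p[:2]@ty)
c="scene"
img=read_camera(c)[:,:,::-1];cv2.imwrite(f"pics/{c}16.png",img)
cv2.imwrite("pics/s16c.png",cv2.resize(img[150:230,270:380],None,fx=6,fy=6,interpolation=cv2.INTER_CUBIC))
```

```text
[0.3577 0.0657 0.0652] [-3.1413e+00 -3.0000e-04  2.9363e+00] [ 0.6 -0.2 -1.1]
tool coords -0.33674437635171117 0.13729450895859974
```

View pics/s16c.png

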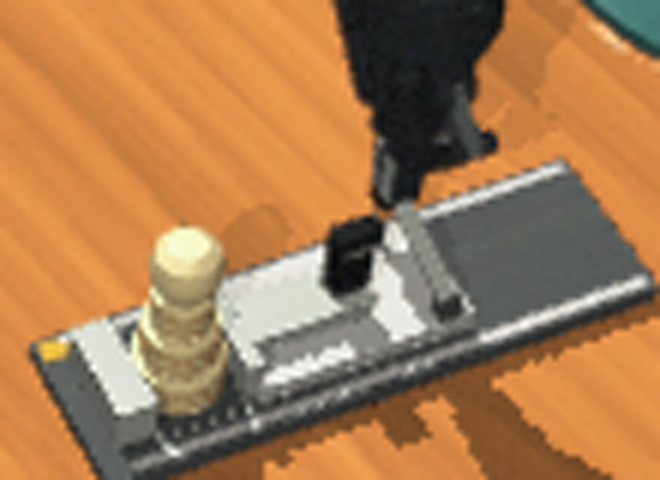

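arm_command(series=[[[0,-0.1,-0.1],[0,0,0]],[[0,-0.2,0],[0,0,0]],[[0,-0.2,0.1],[0,0,0]],[[0,-0.2,0.2],[0,0,0]],[[0,-0.2,0.26],[0,0,0]]])

```text
time_s: 50.4
ee_pos: [0.3556, 0.0558, 0.0519]
eef_rot: [-3.141, -0.0, 2.936]
wrist_force: [-0.2, -0.4, 0.4]
gripper_width: -0.0001
finger_force: 0.3
```

arm_command(series=[[[0,0,0.02],[0,0,0]],[[0,0,0.04],[0,0,0]],[[0,0,0.06],[0,0,0]],[[0,0,0.08],[0,0,0]],[[0,0,0.08],[0,0,0]]])

```text
time_s: 50.9
ee_pos: [0.3558, 0.0559, 0.0484]
eef_rot: [-3.142, 0.0, 2.936]
wrist_force: [0.5, -0.0, -0.5]
gripper_width: -0.0002
finger_force: 0.0
```

arm_command(series=[[[0,0,0.01],[0,0,0]],[[0,0,0.02],[0,0,0]],[[0,0,0.03],[0,0,0]],[[0,0,0.04],[0,0,0]],[[0,0,0.04],[0,0,0]]])

```text
time_s: 51.4
ee_pos: [0.3558, 0.0559, 0.0465]
eef_rot: [-3.141, 0.0, 2.936]
wrist_force: [-0.2, -1.0, 0.7]
gripper_width: 0.0004
finger_force: 0.6
```

arm_command(series=[[[0,0,0.01],[0,0,0]],[[0,0,0.02],[0,0,0]],[[0,0,0.02],[0,0,0]],[[0,0,0.02],[0,0,0]],[[0,0,0.02],[0,0,0]]])

```text
time_s: 51.9
ee_pos: [0.3559, 0.0559, 0.0457]
eef_rot: [3.141, 0.0, 2.936]
wrist_force: [-2.3, -1.5, 14.1]
gripper_width: 0.0
finger_force: 7.2
```

arm_command(series=[[[0,0,-0.2],[0,0,0]],[[0,0,-0.8],[0,0,0]],[[0,0,-1.6],[0,0,0]],[[0,0,-2.4],[0,0,0]],[[0,0,-2.6],[0,0,0]]])

```text
time_s: 52.4
ee_pos: [0.3571, 0.0562, 0.1792]
eef_rot: [3.139, 0.005, 2.936]
wrist_force: [-0.0, 0.1, -0.3]
gripper_width: -0.0004
finger_force: 0.0
```

arm_command(series=[[[0,0.8,0],[0,0,0]],[[0,1.6,0],[0,0,0]],[[0,2.4,0],[0,0,0]],[[0,3.2,0],[0,0,0]],[[0,4,0],[0,0,0]]])

```text
time_s: 52.9
ee_pos: [0.3964, 0.2532, 0.1754]
eef_rot: [-3.141, -0.0, 2.936]
wrist_force: [0.4, 0.2, 0.2]
gripper_width: -0.0
finger_force: 0.0
```

arm_command(series=[[[0,0.3,0],[0,0,0]],[[0,0.3,0],[0,0,0]],[[0,0.3,0],[0,0,0]],[[0,0.3,0],[0,0,0]],[[0,0.3,0],[0,0,0]]])

```text
time_s: 53.4
ee_pos: [0.3996, 0.2654, 0.1756]
eef_rot: [-3.142, 0.0, 2.935]
wrist_force: [0.3, -0.8, 0.0]
gripper_width: -0.0002
finger_force: 0.0
```

Run:
```python
from h import *
o=get_obs();print(o["ee_pos"].round(4),o["time_s"])
tx=np.array([np.cos(2.936),np.sin(2.936)]);ty=np.array([np.sin(2.936),-np.cos(2.936)])
tip=lambda th:np.append(-.337*tx+(.1654+.029-.064*np.cos(th))*ty,.038+.064*np.sin(th))
for c in("scene","top"):
    img=read_camera(c)[:,:,::-1];cv2.imwrite(f"pics/{c}17.png",img)
    print(c,[(d['pixel'],round(d['conf'],2)) for d in tip_of("latch_tip",c)],[proj(c,tip(t)).round(1).tolist() for t in(0,.2)])
a=[cv2.resize(cv2.imread(f"pics/{c}17.png")[y:y+110,x:x+110],None,fx=3.6,fy=3.6,interpolation=cv2.INTER_CUBIC) for c,x,y in(("scene",265,140),("top",210,220))]
cv2.imwrite("pics/s17c.png",np.hstack(a))
```

```text
[0.3996 0.2654 0.1756] 53.4
scene [([334.8, 185.8], 0.38)] [[[333.0, 184.6]], [[333.7, 182.2]]]
top [] [[[273.6, 304.8]], [[273.0, 305.2]]]
```

View pics/s17c.png

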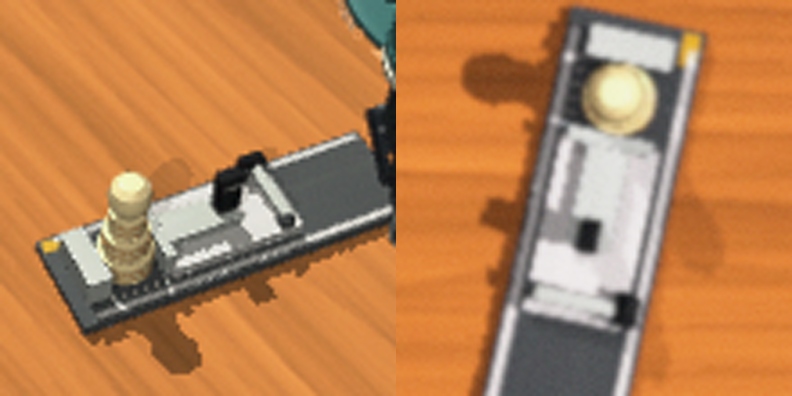

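```bash
python3 -c "
from plant import *
print(sign_off())"
```

```text
the job is handed in; nothing more can be done
None
```

I stacked the three discs that were there (50, 41 and 32 mm) on the bed with the head on top, closed the jaw onto the bottom disc, swung the lock lever down into its catch, and handed the job in; the last pictures show the stack upright, but no verdict came back.

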